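# Clip in the shaping bar and set the speed switch six clicks up

### The arm

A 7-joint arm with a two-finger parallel gripper is mounted at the origin on the work surface. World frame = base frame: x ahead of the robot, y to its left, z up, the work surface at z = 0. Lengths are in m, angles in rad, forces in N, time in s.
With the tool pointing down it reaches from about 0.4 to 0.9 m from the base axis. Payload 5.5 kg.
Tool frame: the origin (TCP) lies at the very end of the fingers, on their centre line; the grasp point (between the pads) lies 19 mm behind it; z points along the fingers, y is the direction in which the jaws open and shut (so a half turn about z gives the same grasp; the last joint's range is limited). The gripper opens to 92 mm and grips with 3 to 60 N. Pads are 19 mm wide; open, the fingers measure 130 mm over their backs; the gripper's body (75 mm by 190 mm) begins 47 mm behind the grasp point.
Start: joints at [1.577, 0.501, -0.427, 1.55, 0.221, 1.138, -0.21], TCP at [0.165, -0.629, 0.227] pointing down, gripper open.
Joint ranges: [-2.88, 2.88], [-0.31, 2.03], [-1.54, 1.56], [0.2, 2.42], [-1.41, 4.55], [0.19, 2.02], [-2.57, 2.57]. Speed limits (rad/s): [2.57, 2.57, 3.14, 3.14, 3.14, 3.14, 3.14].

### API

Orientations are given as a 3x3 rotation matrix whose columns are the frame's x, y, z axes.
In Python, from bench import r gives the robot as it stands.
- The arm moves only by the tool send_rows, never from a script. Its argument "series" is a list of rows, each an object with "travel": the shift along the tool's x, y, z in mm, a list of three; "yaw": the turn about the tool's z in rad; "gripper": the opening, from 0 (shut) to 1 (fully open). In form: [{"travel": [x, y, z], "yaw": yaw, "gripper": gripper}, ...]. A call has 1 to 8 rows; each row is the pose to reach, as a shift and turn from the pose measured when the call began, along the tool's axes at that moment; what a row does not reach only later rows make up. A row lasts 1/8 s, in which the tool goes at most 62.5 mm and 10.7 degrees, less where a joint would pass 70% of its speed; a pose out of reach is approached as far as the arm can. A call with a gripper value outside its range is refused whole. The fingers move at their own pace and stop on an object; "force" is the grip in N (left out, the last holds). Time passes only in rows, so rows that repeat a pose let the fingers close. It gives the time, the measured TCP pose, the force and the opening at its end, in the units of the state.
- r.read_state(): the state, without advancing time (a new reading comes with each control period).
- r.capture(name): name is "scene" or "top" or "wrist"; returns the picture (420x560x3 uint8, red, green, blue); there is no depth.
- r.camera_params(name): a dict with "fx", "fy", "cx", "cy" (pixels), "extrinsics" (4x4, takes a point from world to camera coordinates). Camera axes: x right, y up, looking along -z (the intrinsics and any distortion apply to the point x, -y, -z); pixel columns grow to the right and rows downward; lengths in m; the calibration is good to about 2 mm. A picture is of the moment at which its call begins: read the wrist's pose just before it. camera_params takes no time and is no camera call; for the wrist camera it gives the pose at the moment of the call.
- r.close_job(): hands the job in, once; it reports no verdict.
The state is a dict: "clock": time; "qpos": joint angles; "qd": joint speeds; "joint_efforts": joint torques, N m; "eef_pos": TCP position; "tool_rot": TCP orientation; "wrist_force": force on the tool from outside, world axes, zero at the start; "ft_torque": the same for the moment, N m; "width": finger opening in m.
Only numpy, scipy, OpenCV 4.12 (cv2) and the standard library are available. Lean on these libraries where they do the work, as an engineer would, in place of code of your own. Each camera call takes 0.05 s, during which the arm holds its last target.

### The job

Get the forming machine ready for the next clay liner: lift the steel shaping bar out of its wooden cradle and press it down past the two sprung jaws of the tool rest until it is fully home in both forks with the jaws closed over it, roughly centred sideways. Only then turn the speed switch on the sloped console to its sixth click clockwise from off (off is fully anticlockwise, so count from there and not from where it stands now) and let go of it. Leave the hammer, the bowl and the mug where they are.

Things in the scene. Friction and masses are not known exactly. Their poses are not given: they have to be found in the camera images.
- bar: Shaping bar: round steel bar, 18 mm diameter, 200 mm long, about 0.25 kg, with a black rubber sleeve of the same diameter on its middle 50 mm. Origin at its middle, on its axis; its x axis runs along the bar. Both ends are alike. It starts lying level in the cradle, its axis 51 mm above the table.
- cradle: Fixed wooden cradle, 150 x 60 mm, with two blocks (120 mm between centres, each 18 mm thick) whose U notches, 21 mm wide and 12 mm deep, are open upwards; notch floor 42 mm, tops 54 mm above the table. Origin under its middle on the table; the bar lies along its x. Between the blocks there is 102 mm of free room down to 14 mm above the table.
- machine: Forming machine, fixed: green base plate 16 mm thick, at the robot's side a tool rest (two dark steel uprights with fork clips), and behind it, centred 190 mm along +x, a wheel head with a clay liner 200 mm across, rim 112 mm above the table. Origin on the table midway between the uprights; z up, y from the right upright to the left one: the bar must lie along y.
- seat (a point): Where the middle of the bar's axis lies when fully home: midway between the forks, 120 mm above the table, axes as the machine's. Forks (16 mm thick) at y = +60 and -60 mm; slots open upwards, 21 mm wide in x, floor 9 mm below this point. Between the forks: 104 mm free width down to the base plate. A bar lowered at x = 0 from 70 mm above this point meets the jaws about 30 mm above it.
- fork_left (a point): Seat of the bar's axis in the left fork. Near prong (-x side) ends in an outward flared lip 33 mm above this point; on the far side a post reaches 44 mm above this point, its face at x = +22 mm, with the jaw's hinge at x = +17 mm, 37 mm above. The right fork is the same.
- jaw_left (a joint): Sprung aluminium jaw of the left fork: 28 mm tongue hinged at the far post, closing the slot's mouth. 0 = closed (as at start), up to 1.12 rad as the bar pushes it down; springs back over the bar once the bar is home. Spring 0.05 to 0.14 N m; both jaws together take about 5 to 15 N of downward push on the bar. A closed jaw stops the bar from lifting out.
- jaw_right (a joint): The same jaw of the right fork (y = -60 mm).
- dial: Aluminium disc, 76 mm diameter, 4 mm thick, centred on the switch's axis on the console's sloped panel (170 along the slope x 160 mm). Origin on the panel surface, 130 mm above the table; z out of the panel along the turning axis, 30 degrees from vertical, leaning to the bench's left end (+y, within 25 degrees); x up the slope, y to its left. White marks show the eight stops: a dot for off, then clockwise ever longer bars.
- switch (a joint): Speed switch angle, rad: 0 = off (fully anticlockwise), grows clockwise seen from outside the panel, a click every 0.5236 (30 degrees), last stop 3.665 (seventh click); sixth click = 3.1416. Starts at off, first or second click. A sprung detent pulls it to the nearest stop when let go; a click takes about 0.15 to 0.2 N m. Pointer direction = 1.8326 - angle, from the dial's x towards its y.
- switch_grip (a point): Point on the switch's axis 35 mm out of the panel, where to pinch it. The switch is a black disc (68 mm diameter, top 12 mm out of the panel) carrying an upright bar grip 14 mm thick, 12 to 50 mm out of the panel, across the axis: 58 mm long (32 mm to the tail, 26 mm to the pointer side) plus a nose 7 mm thick reaching 38 mm from the axis. Nose and white line are the pointer.
- hammer: Bystander: hammer lying on the bench.
- bowl: Bystander: clay bowl, 110 mm across, 50 mm high; origin under its middle.
- mug: Bystander: aluminium mug, 72 mm across, 80 mm high; origin under its middle.
Things that resemble listed ones, but are neither listed nor needed, are in the scene too. There is more than one size of the bar; the one meant has the size given above. What is shaped like the part that bears dial but purple is not meant.

How it is judged:
On the way, in this order (a step that is already met when the one before it is completed fails the run):
1. the bar is home in both forks with the jaws closed over it (x of bar in the frame of seat between -0.005 and 0.005 m and y of bar in the frame of seat between -0.03 and 0.03 m and z of bar in the frame of seat between -0.004 and 0.004 m and angle between the x axis of bar and the y axis of machine, either way round below 0.08 rad and value of joint each of jaw_left, jaw_right below 0.15 rad), for 0.2 s.
2. then the switch is at its sixth click (value of joint switch between 3.0116 and 3.2716 rad), for 0.2 s.
At the end, for the whole second after the job is handed in: The bar's middle is within 5 mm (across the slots), 30 mm (along the bar) and 4 mm (height) of the seat point and along the forks within 0.08 rad, at rest, both jaws closed (under 0.15 rad), and the switch rests at the sixth click (3.1416 rad within 0.13) (all of step 1 and all of step 2 and linear speed of bar below 0.02 m/s); the robot touches nothing.
It fails at once if the hammer is moved more than 30 mm (distance of hammer from where it was at the start of the episode above 0.03 m).
It fails at once if the bowl is moved more than 30 mm (distance of bowl from where it was at the start of the episode above 0.03 m).
It fails at once if the mug is moved more than 30 mm (distance of mug from where it was at the start of the episode above 0.03 m).
It also fails if it takes over 72 s, if anything falls off the work surface, if the arm or the gripper's body presses on something with over 40 N, if the wrist force passes 120 N, or if a joint passes its speed limit or range.

## Working session

There is one attempt and no reset: what is moved stays moved. The work goes in short steps, Python scripts to look and compute and a tool call to move; the robot and the scene stay as the last step left them, time stands still between calls to the robot, and variables do not carry over. Pictures are saved under pics/ and viewed, and the job is handed in when it is done.

Besides the shell and the picture viewer there is one more tool, called after ">>>" as name(argument=value, ...), one argument or row to a line, values as JSON. send_rows: Moves the arm, as the interface text tells. Its arguments: {"type":"object","properties":{"series":{"type":"array","items":{"type":"object","properties":{"travel":{"type":"array","items":{"type":"number"}},"yaw":{"type":"number"},"gripper":{"type":"number"}}}},"force":{"type":"number"}},"required":["series"]}

```bash
ls; mkdir -p pics
python3 - <<'E'
from bench import r
import cv2
s=r.read_state()
for k in s: print(k,s[k])
for n in ["scene","top","wrist"]:
    p=r.camera_params(n); print(n,p)
    im=r.capture(n); cv2.imwrite(f"pics/{n}0.png",im[:,:,::-1])
E
```

```text
pics
clock 0.0
qpos [ 1.57718806  0.50186198 -0.42676079  1.55144247  0.22080606  1.13829373
 -0.21031141]
qd [-1.18466467e-03  2.80708807e-04 -2.64212543e-04  1.70535717e-03
  5.97454487e-06  1.74859091e-03 -9.81926092e-04]
joint_efforts [-2.39855308e-04 -5.66592193e+01 -5.81657454e+00 -2.79110062e+01
 -6.89968653e-02  3.10496707e-02  2.18144896e-04]
eef_pos [ 0.16485717 -0.62802505  0.22566994]
tool_rot [[ 9.67201072e-01  2.54011592e-01 -4.44610508e-04]
 [ 2.54011976e-01 -9.67199208e-01  1.89935733e-03]
 [ 5.24318499e-05 -1.94999684e-03 -9.99998097e-01]]
wrist_force [ 0.32613494 -0.10956561 -0.54115104]
ft_torque [ 0.03888308 -0.04579306  0.01696257]
width 0.09191882831541495
scene {'fx': 447.41273127008526, 'fy': 447.41273127008526, 'cx': 273.70840053242097, 'cy': 211.20808926144318, 'extrinsics': array([[-0.35888424,  0.93317338,  0.01973675,  0.17985574],
       [-0.67760184, -0.2750212 ,  0.6820697 ,  0.22172288],
       [ 0.64191732,  0.23141041,  0.73102078, -1.72116686],
       [ 0.        ,  0.        ,  0.        ,  1.        ]])}
top {'fx': 436.033371761215, 'fy': 436.033371761215, 'cx': 281.4737582841743, 'cy': 209.21278214048917, 'extrinsics': array([[-0.02335439, -0.99971792, -0.00431799,  0.01686266],
       [ 0.99710475, -0.02360555,  0.07228343, -0.45408592],
       [-0.07236497, -0.00261736,  0.99737478, -1.45117202],
       [ 0.        ,  0.        ,  0.        ,  1.        ]])}
wrist {'fx': 296.36747738445547, 'fy': 296.36747738445547, 'cx': 280.11783487174205, 'cy': 211.95297361112821, 'extrinsics': array([[ 0.25536708, -0.9668413 , -0.00235747, -0.64899242],
       [ 0.93406279,  0.24733753, -0.2575866 ,  0.03390331],
       [ 0.24962845,  0.06357711,  0.96625234, -0.38984081],
       [ 0.        ,  0.        ,  0.        ,  1.        ]])}
```

View pics/scene0.png

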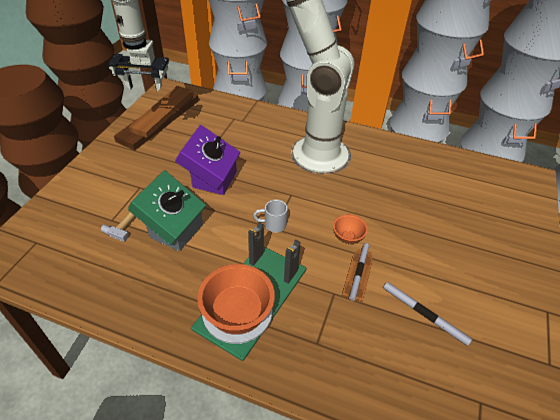

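View pics/top0.png

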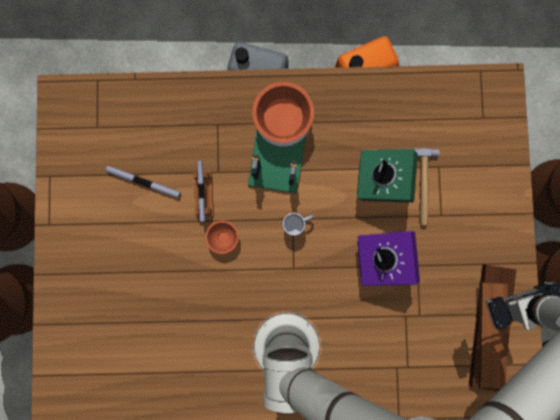

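View pics/wrist0.png

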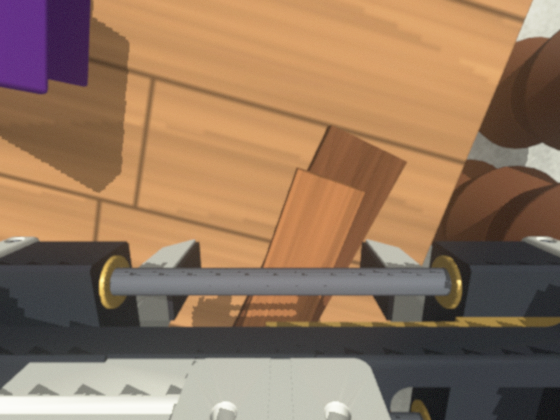

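The scene view shows the green console with the true dial (170,203), the purple decoy, the tool rest (258,240)/(292,258) and the cradle with its bar (358,272). In the top view the bar is at (202,190), the forks at (254,168) and (293,174), and the green dial at (384,173). Zooming in next.

```bash
cat > h.py <<'E'
import numpy as np, cv2
from bench import r
def cam(n):
    p=r.camera_params(n); E=np.array(p["extrinsics"]); return p,E[:3,:3],E[:3,3]
def ray(n,u,v,P=None):
    p,R,t=P or cam(n)
    d=np.array([(u-p["cx"])/p["fx"],-(v-p["cy"])/p["fy"],-1.0])
    return -R.T@t, R.T@d
def onz(n,u,v,z,P=None):
    o,d=ray(n,u,v,P); return o+d*(z-o[2])/d[2]
def proj(n,X,P=None):
    p,R,t=P or cam(n); c=R@np.array(X)+t
    return p["cx"]+p["fx"]*c[0]/-c[2], p["cy"]+p["fy"]*c[1]/c[2]
def tri(obs):
    A=np.zeros((3,3));b=np.zeros(3);L=[]
    for n,u,v in obs:
        o,d=ray(n,u,v);d=d/np.linalg.norm(d);M=np.eye(3)-np.outer(d,d);A+=M;b+=M@o
    return np.linalg.solve(A,b)
def crop(im,x0,y0,x1,y1,k,name):
    cv2.imwrite(name,cv2.resize(im[y0:y1,x0:x1],None,fx=k,fy=k,interpolation=cv2.INTER_CUBIC))
E
python3 - <<'E'
from h import *
s=cv2.imread("pics/scene0.png");t=cv2.imread("pics/top0.png")
crop(t,180,80,320,250,3.5,"pics/c1.png")
crop(t,350,140,450,215,7,"pics/c2.png")
crop(s,220,200,400,320,4.4,"pics/c3.png")
crop(s,120,160,220,255,6,"pics/c4.png")
E
```

```text
(no output)
```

View pics/c1.png

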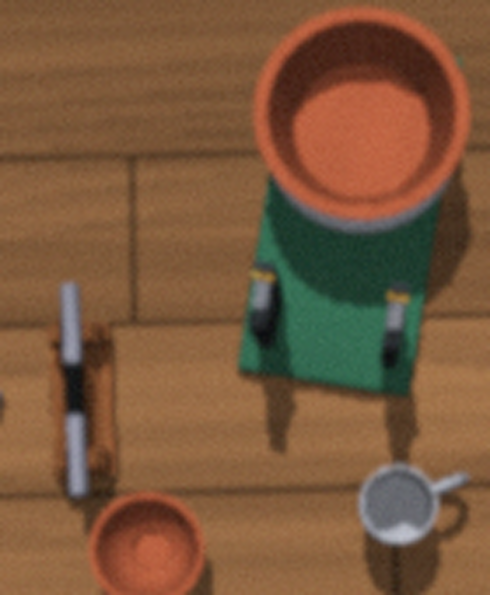

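View pics/c2.png

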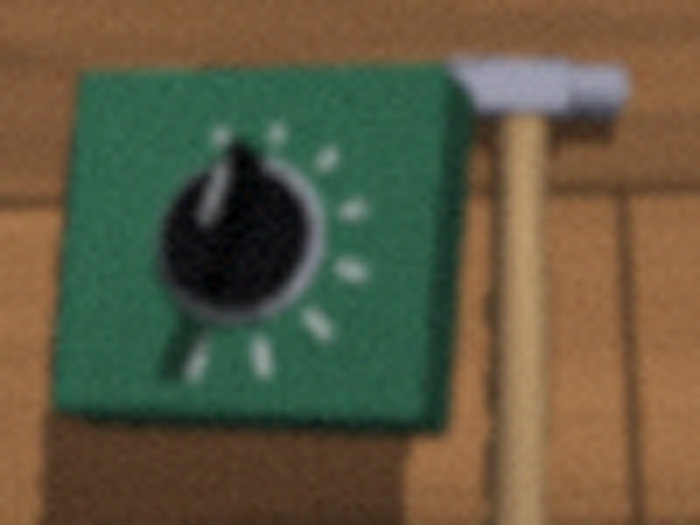

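View pics/c3.png

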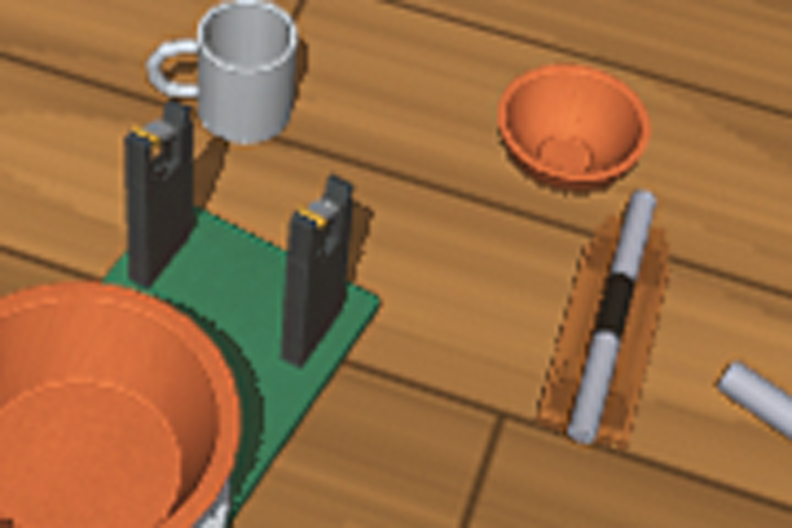

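View pics/c4.png

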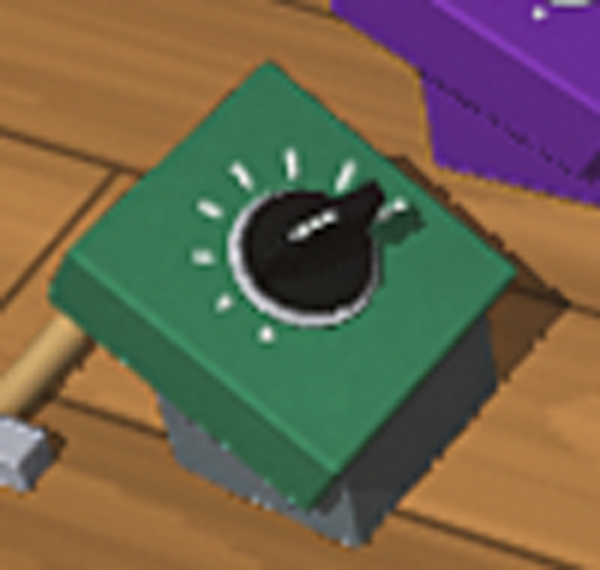

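Off dot is at top-left in the top crop and the pointer faces about +x, so it is near off. Now I'll measure the bar, forks and dial.

Run:
```python
from h import *
s=cv2.imread("pics/scene0.png");t=cv2.imread("pics/top0.png")
S={"scene":s,"top":t}
hs={k:cv2.cvtColor(v,cv2.COLOR_BGR2HSV) for k,v in S.items()}
def comps(m,amin):
    n,l,st,c=cv2.connectedComponentsWithStats(m.astype(np.uint8))
    return [(st[i,4],c[i].round(2),st[i,:4],l==i) for i in range(1,n) if st[i,4]>=amin]
# bar in top: grey (low sat, bright) + black
h=hs["top"]; roi=np.zeros(h.shape[:2],bool); roi[150:230,192:214]=1
m=roi&(h[...,1]<75)
for a,c,b,l in comps(m,10): print("bar part",a,c,b)
ys,xs=np.nonzero(m); 
pts=np.c_[xs,ys].astype(np.float32); vx,vy,x0,y0=cv2.fitLine(pts,cv2.DIST_HUBER,0,.01,.01).ravel()
pr=(pts-[x0,y0])@[vx,vy]; lo,hi=np.percentile(pr,[0.5,99.5]); 
a=onz("top",x0+vx*lo,y0+vy*lo,.051); b=onz("top",x0+vx*hi,y0+vy*hi,.051); print("bar ends",a,b,np.linalg.norm(a-b),"mid",(a+b)/2,"ang",np.degrees(np.arctan2(*(a-b)[[1,0]])))
for n,(x0,y0,x1,y1) in {"top":(245,145,305,190),"scene":(235,215,310,290)}.items():
    h=hs[n]; m=np.zeros(h.shape[:2],bool); m[y0:y1,x0:x1]=1
    m&=(h[...,0]>18)&(h[...,0]<32)&(h[...,1]>110)&(h[...,2]>110)
    for q in comps(m,2): print(n,"yellow",q[:3])
# white marks
for n,(x0,y0,x1,y1) in {"top":(360,150,412,200),"scene":(140,175,200,225)}.items():
    h=hs[n]; m=np.zeros(h.shape[:2],bool); m[y0:y1,x0:x1]=1
    m&=(h[...,1]<(95 if n=="top" else 60))&(h[...,2]>130)
    for q in comps(m,2): print(n,"white",q[:3])
# green panel / base corners
for n in S:
    h=hs[n]; m=(h[...,0]>65)&(h[...,0]<90)&(h[...,1]>90)
    for q in comps(m,300): print(n,"green",q[:3])
```

```text
bar part 346 [200.71 191.51] [197 160   9  63]
bar ends [0.6187903  0.27505667 0.051     ] [0.41816364 0.26722339 0.051     ] 0.20077952912196814 mid [0.51847697 0.27114003 0.051     ] ang 2.2359237005862567
top yellow (np.int32(13), array([254.23, 158.23]), array([252, 157,   6,   3], dtype=int32))
top yellow (np.int32(9), array([293.44, 164.44]), array([291, 164,   6,   2], dtype=int32))
scene yellow (np.int32(10), array([252.7, 230.1]), array([250, 229,   6,   4], dtype=int32))
scene yellow (np.int32(13), array([290.62, 248.69]), array([288, 247,   6,   5], dtype=int32))
top white (np.int32(3), array([389.33, 158.67]), array([389, 158,   2,   2], dtype=int32))
top white (np.int32(4), array([396.5, 162. ]), array([396, 161,   2,   3], dtype=int32))
top white (np.int32(6), array([393.83, 167.5 ]), array([392, 165,   4,   6], dtype=int32))
top white (np.int32(5), array([399.8, 169.4]), array([399, 169,   3,   2], dtype=int32))
top white (np.int32(9), array([399.67, 178.11]), array([398, 177,   4,   3], dtype=int32))
top white (np.int32(2), array([392.5, 179.5]), array([392, 179,   2,
[... 983 characters left out ...]
.4]), array([152, 202,   3,   2], dtype=int32))
scene white (np.int32(5), array([157., 210.]), array([156, 209,   3,   3], dtype=int32))
scene white (np.int32(5), array([164., 215.]), array([163, 214,   3,   3], dtype=int32))
scene green (np.int32(2470), array([165.45, 208.25]), array([129, 171,  77,  74], dtype=int32))
scene green (np.int32(1096), array([277.13, 273.4 ]), array([244, 247,  62,  71], dtype=int32))
scene green (np.int32(661), array([223.91, 340.86]), array([191, 315,  69,  45], dtype=int32))
top green (np.int32(1918), array([276.19, 165.31]), array([249, 133,  56,  59], dtype=int32))
top green (np.int32(2134), array([387.67, 175.02]), array([358, 150,  59,  51], dtype=int32))
```

Run:
```python
from h import *
L=tri([("top",254.23,158.23),("scene",252.7,230.1)]);R=tri([("top",293.44,164.44),("scene",290.62,248.69)])
# scene: which is which? left(+y) is at scene right
L2=tri([("top",254.23,158.23),("scene",290.62,248.69)]);R2=tri([("top",293.44,164.44),("scene",252.7,230.1)])
print(L,R,L2,R2,np.linalg.norm(L2-R2), np.degrees(np.arctan2(*(L2-R2)[[0,1]])))
top=[(381.5,159.3),(389.4,158.9),(396.6,162.4),(400.1,169.7),(400,178.2),(395.3,186.2),(387.2,190.7),(378,191.7)]
sc=[(164.2,215.3),(157.2,210.2),(153.5,202.7),(154.6,194.6),(160,188.8),(168.5,187),(177.3,189.1),(185.4,194.2)]
P=np.array([tri([("top",*a),("scene",*b)]) for a,b in zip(top,sc)])
print(P.round(4))
for p,a,b in zip(P,top,sc): print(np.subtract(proj("top",p),a).round(1),np.subtract(proj("scene",p),b).round(1))
c=P.mean(0);n=np.linalg.svd(P-c)[2][2]; n*=np.sign(n[2]); print("normal",n,np.degrees(np.arccos(n[2])))
# force 30deg
ph=np.arctan2(n[1],n[0]); 
n=np.array([.5*np.cos(ph),.5*np.sin(ph),np.sqrt(.75)]); x=np.array([-np.sqrt(.75)*np.cos(ph),-np.sqrt(.75)*np.sin(ph),.5]); y=np.cross(n,x)
uv=(P-c)@np.c_[x,y]; A=np.c_[2*uv,np.ones(8)]; q=np.linalg.lstsq(A,(uv**2).sum(1),rcond=None)[0]
o=c+q[0]*x+q[1]*y; print("center",o,"rad",np.sqrt(q[2]+q[0]**2+q[1]**2),"lean az",np.degrees(ph))
w=(P-o); print("mark dirs",np.degrees(np.arctan2(w@y,w@x)).round(1),"expected",(105-30*np.arange(8)))
# pointer line at s=50
for cn,pts in {"top":[(379.6,171.7),(381.7,164.3)],"scene":[(169.2,199.2),(175.8,195.3)]}.items():
    g=[]
    for u,v in pts:
        O,d=ray(cn,u,v); k=(o+.05*n-O)@n/(d@n); g.append(O+k*d-o)
    g=np.array(g); print(cn,(g@np.c_[x,y]*1000).round(1))
    e=g@np.c_[x,y]; d=e[1]-e[0]; print(np.degrees(np.arctan2(d[1],d[0])))
```

```text
[0.61030463 0.03417996 0.22325232] [0.57650725 0.01911699 0.11488574] [0.602518   0.0848478  0.16056773] [ 0.58040046 -0.03457914  0.16077968] 0.12145791061968625 10.492145172813794
[[ 0.5964 -0.3121  0.1238]
 [ 0.595  -0.3341  0.1355]
 [ 0.5813 -0.3528  0.147 ]
 [ 0.5574 -0.3611  0.1553]
 [ 0.5308 -0.3589  0.1565]
 [ 0.5074 -0.3453  0.1482]
 [ 0.4954 -0.323   0.1367]
 [ 0.4944 -0.2973  0.1232]]
[ 0. -0.] [0. 0.]
[ 0.1 -0. ] [0.1 0. ]
[ 0. -0.] [0. 0.]
[ 0.3 -0.1] [0.3 0.1]
[ 0.1 -0.1] [0.1 0. ]
[-0.  0.] [-0. -0.]
[ 0.1 -0. ] [0.1 0. ]
[ 0.1 -0. ] [0.1 0. ]
normal [0.06636105 0.49760311 0.86486262] 30.132977754663482
center [ 0.54562087 -0.3160472   0.12953903] rad 0.05275146354136421 lean az 82.40377664335894
mark dirs [ 103.6   75.9   48.    19.3   -9.9  -41.3  -72.7 -104.1] expected [ 105   75   45   15  -15  -45  -75 -105]
top [[ 2.   0.8]
 [ 6.4 23.5]]
79.18519634637303
scene [[ 5.4 26.1]
 [-0.1  1.9]]
-102.77060779502644
```

Dial centre is at about (0.546,-0.316,0.130), pointing near the first click. The machine is rotated about -10.5°, and the bar mid is at (0.518,0.271). Moving to the bar now.

>>> send_rows(
  series=[
    {"travel": [60, -46, -40], "yaw": 0.05, "gripper": 1},
    {"travel": [108, -82, -45], "yaw": 0.1, "gripper": 1},
    {"travel": [162, -123, -45], "yaw": 0.2, "gripper": 1},
    {"travel": [216, -164, -45], "yaw": 0.218, "gripper": 1},
    {"travel": [270, -205, -45], "yaw": 0.218, "gripper": 1},
    {"travel": [324, -246, -45], "yaw": 0.218, "gripper": 1},
    {"travel": [378, -288, -45], "yaw": 0.218, "gripper": 1},
    {"travel": [433, -329, -45], "yaw": 0.218, "gripper": 1},
  ],
  force=50,
)

```text
clock: 1.15
eef_pos: [0.4686, -0.2395, 0.2714]
tool_rot: [[0.999, 0.038, -0.0], [0.038, -0.999, 0.001], [-0.0, -0.001, -1.0]]
wrist_force: [0.4, -1.2, -0.1]
width: 0.0915
```

>>> send_rows(
  series=[
    {"travel": [9, -62, 0], "yaw": 0, "gripper": 1},
    {"travel": [15, -124, 0], "yaw": 0, "gripper": 1},
    {"travel": [22, -186, 0], "yaw": 0, "gripper": 1},
    {"travel": [30, -248, 0], "yaw": 0, "gripper": 1},
    {"travel": [34, -268, 0], "yaw": 0, "gripper": 1},
    {"travel": [34, -268, 0], "yaw": 0, "gripper": 1},
  ],
)

```text
clock: 1.9
eef_pos: [0.4921, 0.0318, 0.2717]
tool_rot: [[0.999, 0.043, -0.0], [0.043, -0.999, 0.001], [-0.0, -0.001, -1.0]]
wrist_force: [-0.3, 0.1, 0.0]
width: 0.0918
```

Run:
```python
from h import *
import pickle
P=cam("wrist"); im=r.capture("wrist"); pickle.dump(P,open("w1.pkl","wb"))
cv2.imwrite("pics/w1.png",im[:,:,::-1]); print(-P[1].T@P[2], r.read_state()["eef_pos"])
```

```text
[0.56073959 0.03438915 0.42980446] [0.49206005 0.02972451 0.27149852]
```

View pics/w1.png

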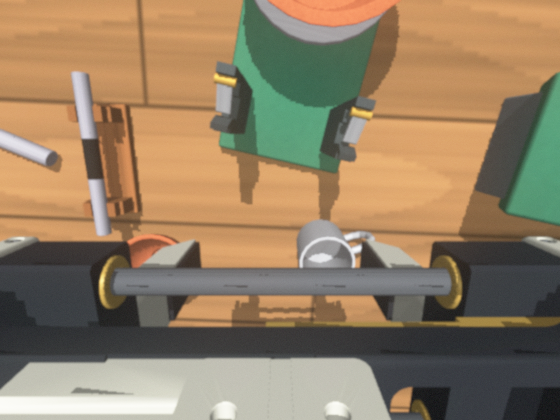

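Run:
```python
from h import *
im=cv2.imread("pics/w1.png"); crop(im,200,50,390,180,4.2,"pics/c5.png")
```

```text
(no output)
```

View pics/c5.png

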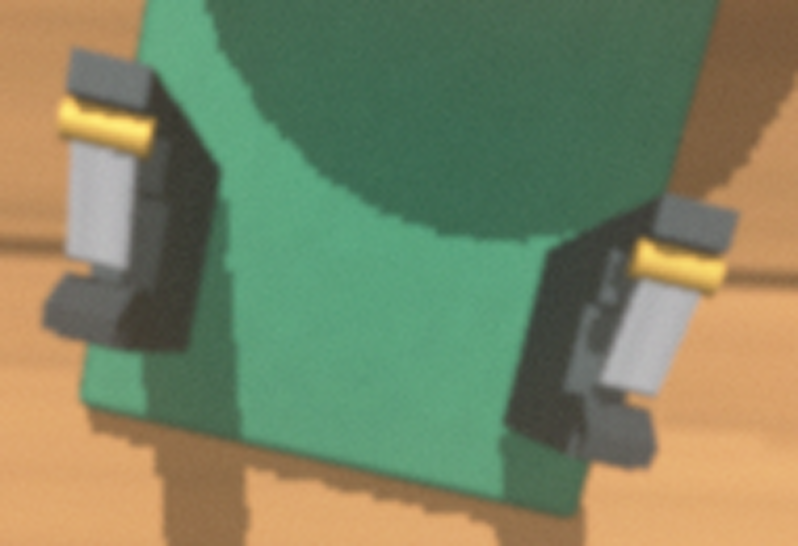

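Run:
```python
from h import *
import pickle
P=pickle.load(open("w1.pkl","rb"))
im=cv2.imread("pics/w1.png");h=cv2.cvtColor(im,cv2.COLOR_BGR2HSV)
m=np.zeros(h.shape[:2],bool);m[50:180,200:390]=1
m&=(h[...,0]>18)&(h[...,0]<32)&(h[...,1]>130)&(h[...,2]>110)
n,l,st,c=cv2.connectedComponentsWithStats(m.astype(np.uint8))
C=[c[i] for i in range(1,n) if st[i,4]>20]; print(C,[st[i] for i in range(1,n)])
C=sorted(C,key=lambda q:q[0])
f=lambda x,y:(200+(x+.5)/4.2-.5,50+(y+.5)/4.2-.5)
Lp=onz("w",*C[0],.158,P);Rp=onz("w",*C[1],.158,P)
print("pins",Lp,Rp,np.linalg.norm(Lp-Rp),np.degrees(np.arctan2(*(Lp-Rp)[[0,1]])))
a=onz("w",*f(83,403),.016,P);b=onz("w",*f(575,515),.016,P);print("base",a,b,np.linalg.norm(a-b),np.degrees(np.arctan2(*(a-b)[[0,1]])))
th=np.arctan2(*(Lp-Rp)[[0,1]])
xm=np.array([np.cos(th),-np.sin(th)]);ym=np.array([np.sin(th),np.cos(th)])
mid=(Lp+Rp)[:2]/2; seat=mid-.017*xm; print("seat",seat,"xm",xm)
# other features in machine frame
for nm,q,z in [("Ljaw tip",(98,258),.157),("Rjaw tip",(632,385),.157),("Llip top",(100,278),.153),("Rlip",(612,398),.153),("L post front",(110,108),.164),("Rpost front",(690,246),.164),("lip outerL",(85,335),.15),("lip outerR",(618,462),.15)]:
    w=onz("w",*f(*q),z,P)[:2]-seat; print(nm,(w@xm*1000).round(1),(w@ym*1000).round(1))
# bar check from wrist
m=np.zeros(h.shape[:2],bool);m[65:240,70:112]=1;m&=(h[...,1]<70)
n,l,st,c=cv2.connectedComponentsWithStats(m.astype(np.uint8));i=1+np.argmax(st[1:,4]);print(st[i])
# triangulation of pins w/ top
for t,w,s in [((254.23,158.23),C[0],(290.62,248.69)),((293.44,164.44),C[1],(252.7,230.1))]:
    A=np.zeros((3,3));bb=np.zeros(3)
    for o,d in [ray("top",*t),ray("scene",*s),ray("w",*w,P)]:
        d=d/np.linalg.norm(d);M=np.eye(3)-np.outer(d,d);A+=M;bb+=M@o
    print("tri3",np.linalg.solve(A,bb))
s0,s1=(82.5,71),(103.5,235)
a=onz("w",*s0,.051,P);b=onz("w",*s1,.051,P);print("bar",a,b,(a+b)/2,np.linalg.norm(a-b),np.degrees(np.arctan2(*(a-b)[[1,0]])))
```

```text
[array([224.89304813,  79.42245989]), array([360.71856287, 112.7005988 ])] [array([214,  73,  23,  14, 187], dtype=int32), array([350, 107,  22,  12, 167], dtype=int32)]
pins [0.60236783 0.08358681 0.158     ] [ 0.58076905 -0.03453552  0.158     ] 0.12008077571581849 10.36211375951028
base [0.54025669 0.11709931 0.016     ] [ 0.51116259 -0.04588063  0.016     ] 0.16555641866183302 10.121450044342469
seat [0.5748457  0.02758342] xm [ 0.98369062 -0.17986873]
Ljaw tip -8.4 57.4
Rjaw tip -8.3 -58.1
Llip top -12.2 57.1
Rlip -11.8 -55.6
L post front 19.5 58.6
Rpost front 20.4 -60.2
lip outerL -24.5 58.7
lip outerR -24.8 -61.4
[  71   71   40  165 2322]
tri3 [0.60226038 0.08429524 0.15982168]
tri3 [ 0.58047368 -0.03434227  0.16070113]
bar [0.62051767 0.27012945 0.051     ] [0.41672994 0.26770203 0.051     ] [0.5186238  0.26891574 0.051     ] 0.20380218790883292 0.6824476814340572
```

Pins give the seat at (0.5748,0.0276) with machine yaw about -10.3°; the bar is at (0.5186,0.270), roughly along x at 1.5°. Approaching with a narrower opening because the larger decoy bar is close.

>>> send_rows(
  series=[
    {"travel": [9, -60, 0], "yaw": 0.016, "gripper": 0.65},
    {"travel": [18, -119, 10], "yaw": 0.016, "gripper": 0.65},
    {"travel": [28, -179, 40], "yaw": 0.016, "gripper": 0.65},
    {"travel": [36, -235, 60], "yaw": 0.016, "gripper": 0.65},
    {"travel": [37, -239, 110], "yaw": 0.016, "gripper": 0.65},
    {"travel": [37, -239, 140], "yaw": 0.016, "gripper": 0.65},
    {"travel": [37, -239, 140], "yaw": 0.016, "gripper": 0.65},
  ],
)

```text
clock: 2.82
eef_pos: [0.5183, 0.2667, 0.1286]
tool_rot: [[1.0, 0.022, -0.006], [0.022, -1.0, -0.003], [-0.006, 0.003, -1.0]]
wrist_force: [-0.2, -0.8, 0.4]
width: 0.0596
```

Run:
```python
from h import *
P=cam("wrist"); im=r.capture("wrist"); s=r.read_state(); print(s["eef_pos"],s["tool_rot"],s["width"])
cv2.imwrite("pics/w2.png",im[:,:,::-1])
e=s["eef_pos"]
print(proj("w",[.5186,.270,.051],P),proj("w",[.6186,.2725,.051],P))
```

```text
[0.51953856 0.26783284 0.13069241] [[ 0.99976018  0.02168999 -0.00302128]
 [ 0.02168656 -0.99976414 -0.00116652]
 [-0.00304587  0.00110072 -0.99999476]] 0.060030808505653184
(np.float64(275.5718625790958), np.float64(217.7450231091687)) (np.float64(274.76928329767503), np.float64(87.7569956578412))
```

View pics/w2.png

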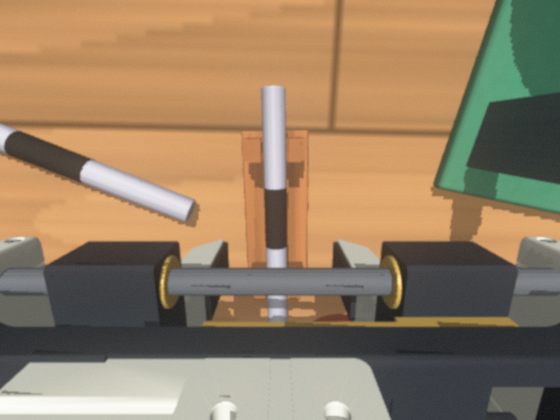

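The projection (275.6,217.7) lands on the sleeve's middle (275,218). Descending and gripping.

>>> send_rows(
  series=[
    {"travel": [-1, -2, 50], "yaw": 0.0, "gripper": 0.65},
    {"travel": [-1, -2, 98], "yaw": 0.0, "gripper": 0.65},
    {"travel": [-1, -2, 98], "yaw": 0.0, "gripper": 0.65},
    {"travel": [-1, -2, 98], "yaw": 0.0, "gripper": 0},
    {"travel": [-1, -2, 98], "yaw": 0.0, "gripper": 0},
    {"travel": [-1, -2, 98], "yaw": 0.0, "gripper": 0},
    {"travel": [-1, -2, 98], "yaw": 0.0, "gripper": 0},
    {"travel": [-1, -2, 98], "yaw": 0.0, "gripper": 0},
  ],
  force=55,
)

```text
clock: 3.88
eef_pos: [0.5185, 0.2699, 0.0331]
tool_rot: [[1.0, 0.022, -0.002], [0.022, -1.0, -0.001], [-0.002, 0.001, -1.0]]
wrist_force: [0.3, 0.2, 2.2]
width: 0.0164
```

>>> send_rows(
  series=[
    {"travel": [0, 0, -40], "yaw": 0.0, "gripper": 0},
    {"travel": [0, 0, -100], "yaw": 0.0, "gripper": 0},
    {"travel": [0, 0, -160], "yaw": 0.0, "gripper": 0},
    {"travel": [0, 0, -200], "yaw": 0.0, "gripper": 0},
    {"travel": [0, 0, -200], "yaw": 0.0, "gripper": 0},
  ],
)

```text
clock: 4.5
eef_pos: [0.5205, 0.2714, 0.2365]
tool_rot: [[1.0, 0.022, 0.004], [0.022, -1.0, 0.002], [0.004, -0.001, -1.0]]
wrist_force: [0.6, -0.7, -2.7]
width: 0.0166
```

Run:
```python
from h import *
P=cam("wrist"); im=r.capture("wrist"); s=r.read_state(); print(s["qpos"],s["eef_pos"],s["tool_rot"],s["width"],s["wrist_force"])
cv2.imwrite("pics/w3.png",im[:,:,::-1])
```

```text
[ 0.08024791  0.45718317 -0.79857234  1.70167232  0.35656779  1.13514498
 -2.36947978] [0.51935647 0.27017714 0.2339726 ] [[ 9.99767173e-01  2.15766674e-02 -2.17145105e-04]
 [ 2.15765591e-02 -9.99767079e-01 -4.89385829e-04]
 [-2.27653842e-04  4.84586643e-04 -9.99999857e-01]] 0.016516436492756446 [-0.40111083 -1.06281091 -1.84177743]
```

View pics/w3.png

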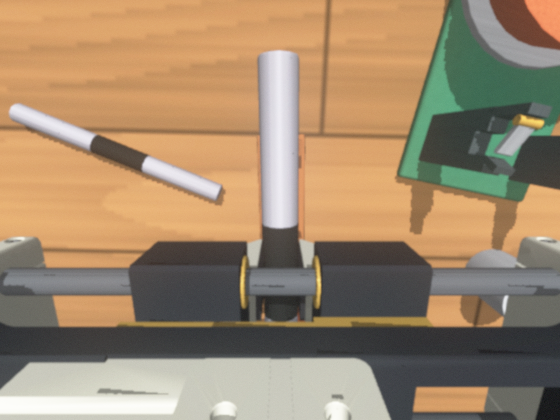

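>>> send_rows(
  series=[
    {"travel": [6, 30, 0], "yaw": 0.18, "gripper": 0},
    {"travel": [12, 61, 0], "yaw": 0.36, "gripper": 0},
    {"travel": [18, 91, 0], "yaw": 0.54, "gripper": 0},
    {"travel": [25, 122, 0], "yaw": 0.72, "gripper": 0},
    {"travel": [31, 152, 0], "yaw": 0.9, "gripper": 0},
    {"travel": [37, 183, 0], "yaw": 1.08, "gripper": 0},
    {"travel": [43, 213, 0], "yaw": 1.26, "gripper": 0},
    {"travel": [50, 244, 0], "yaw": 1.44, "gripper": 0},
  ],
)

```text
clock: 5.55
eef_pos: [0.5728, 0.0261, 0.2325]
tool_rot: [[0.301, -0.953, -0.006], [-0.953, -0.301, -0.002], [0.0, 0.007, -1.0]]
wrist_force: [0.7, -1.1, -4.5]
width: 0.0166
```

>>> send_rows(
  series=[
    {"travel": [0, -2, 0], "yaw": 0.18, "gripper": 0},
    {"travel": [0, -2, 0], "yaw": 0.36, "gripper": 0},
    {"travel": [0, -2, 0], "yaw": 0.485, "gripper": 0},
    {"travel": [0, -2, 0], "yaw": 0.485, "gripper": 0},
    {"travel": [0, -2, 0], "yaw": 0.485, "gripper": 0},
  ],
)

```text
clock: 6.18
eef_pos: [0.5745, 0.0183, 0.227]
tool_rot: [[-0.168, -0.986, -0.005], [-0.986, 0.168, 0.002], [-0.001, 0.006, -1.0]]
wrist_force: [-0.2, -1.2, -2.0]
width: 0.0164
```

Run:
```python
from h import *
s=r.read_state(); print(s["qpos"],s["eef_pos"],s["tool_rot"],s["width"],s["wrist_force"],s["ft_torque"])
for n in ["wrist","scene","top"]:
    im=r.capture(n)[:,:,::-1]; cv2.imwrite(f"pics/{n}4.png",im)
    if n=="scene": crop(im,210,180,330,290,6,"pics/s4c.png")
    if n=="top": crop(im,220,110,330,220,5,"pics/t4c.png")
```

```text
[-0.99899181  0.95091374  1.56462884  1.77971743 -0.9600824   1.45036125
 -2.57184149] [0.57453062 0.01828125 0.22703296] [[-0.16840697 -0.98570342 -0.00527855]
 [-0.98571688  0.16839818  0.00207086]
 [-0.00115235  0.00555191 -0.99998392]] 0.016432866828191228 [-0.23774999 -1.1622029  -1.9651281 ] [ 0.05679596 -0.01988507 -0.02247053]
```

View pics/wrist4.png

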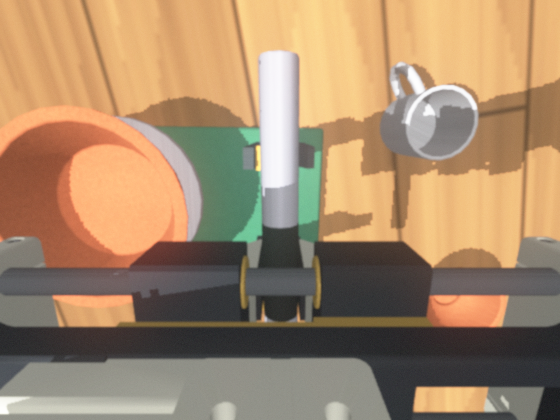

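View pics/s4c.png

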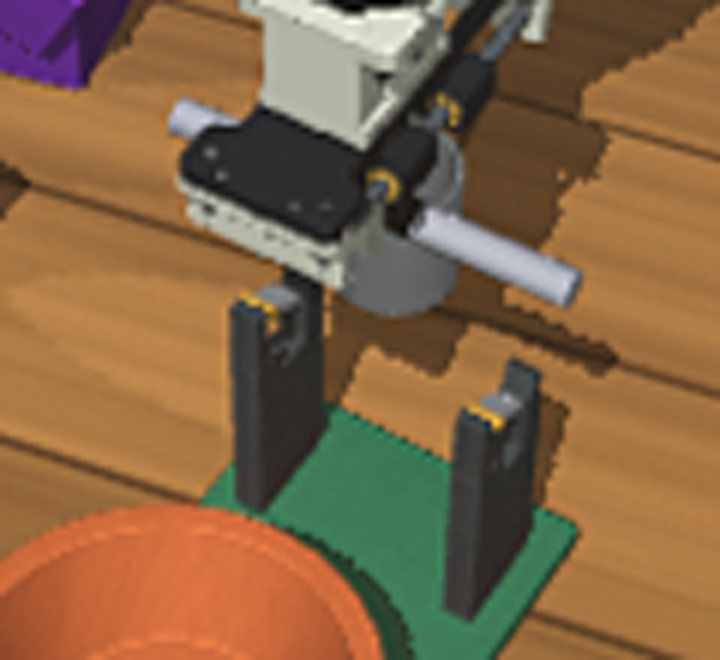

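View pics/t4c.png

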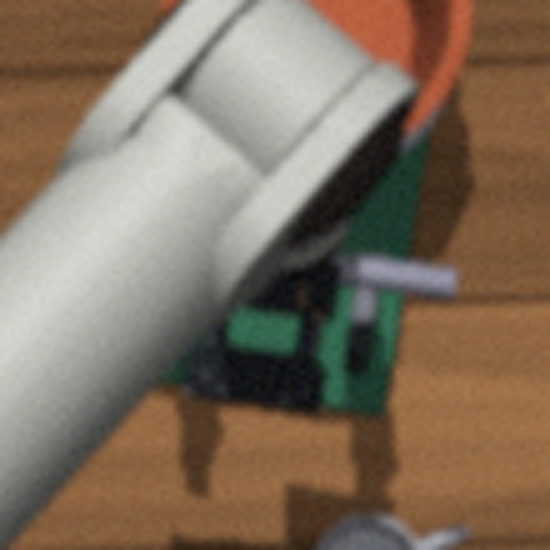

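The joint limits blocked this turn direction (q7 and q3 ended at their stops), so I'm rotating back the other way by a half turn; the bar is symmetric.

>>> send_rows(
  series=[
    {"travel": [0, 0, 0], "yaw": -0.18, "gripper": 0},
    {"travel": [0, 0, 0], "yaw": -0.36, "gripper": 0},
    {"travel": [0, 0, -10], "yaw": -0.54, "gripper": 0},
    {"travel": [0, 0, -10], "yaw": -0.72, "gripper": 0},
    {"travel": [0, 0, -10], "yaw": -0.9, "gripper": 0},
    {"travel": [0, 0, -10], "yaw": -1.08, "gripper": 0},
    {"travel": [0, 0, -10], "yaw": -1.26, "gripper": 0},
    {"travel": [0, 0, -10], "yaw": -1.44, "gripper": 0},
  ],
)

```text
clock: 7.32
eef_pos: [0.5756, 0.0178, 0.2406]
tool_rot: [[0.957, -0.292, 0.001], [-0.292, -0.956, 0.009], [-0.002, -0.009, -1.0]]
wrist_force: [-0.3, 0.3, -1.4]
width: 0.0166
```

Run:
```python
from h import *
s=r.read_state(); print(s["qpos"],s["eef_pos"],s["tool_rot"],s["width"],s["wrist_force"],s["ft_torque"])
```

```text
[-0.96541208  0.67534882  1.31825725  1.7677116  -0.69743578  1.2635331
 -1.33125753] [0.57562761 0.01781307 0.24056122] [[ 9.56534412e-01 -2.91617909e-01  9.55557570e-04]
 [-2.91614959e-01 -9.56496230e-01  8.69925947e-03]
 [-1.62287265e-03 -8.59979593e-03 -9.99961704e-01]] 0.016617362644310296 [-0.33900881  0.27620347 -1.41112817] [0.02531155 0.06134746 0.06597968]
```

>>> send_rows(
  series=[
    {"travel": [0, 0, 0], "yaw": -0.18, "gripper": 0},
    {"travel": [0, 0, 0], "yaw": -0.36, "gripper": 0},
    {"travel": [0, 0, 0], "yaw": -0.54, "gripper": 0},
    {"travel": [0, 0, 0], "yaw": -0.72, "gripper": 0},
    {"travel": [0, 0, 0], "yaw": -0.9, "gripper": 0},
    {"travel": [0, 0, 0], "yaw": -1.08, "gripper": 0},
    {"travel": [0, 0, 0], "yaw": -1.26, "gripper": 0},
    {"travel": [0, 0, 0], "yaw": -1.44, "gripper": 0},
  ],
)

```text
clock: 8.32
eef_pos: [0.576, 0.0161, 0.2427]
tool_rot: [[0.411, 0.912, 0.005], [0.912, -0.411, 0.01], [0.011, 0.0, -1.0]]
wrist_force: [0.5, 0.9, -1.6]
width: 0.0169
```

>>> send_rows(
  series=[
    {"travel": [10, -6, 0], "yaw": -0.18, "gripper": 0},
    {"travel": [10, -6, 30], "yaw": -0.244, "gripper": 0},
    {"travel": [10, -6, 55], "yaw": -0.244, "gripper": 0},
    {"travel": [10, -6, 55], "yaw": -0.244, "gripper": 0},
    {"travel": [10, -6, 55], "yaw": -0.244, "gripper": 0},
  ],
)

```text
clock: 8.95
eef_pos: [0.5759, 0.0272, 0.1899]
tool_rot: [[0.18, 0.984, 0.008], [0.984, -0.18, 0.011], [0.012, 0.006, -1.0]]
wrist_force: [-0.0, 0.0, -2.1]
width: 0.0169
```

Run:
```python
from h import *
s=r.read_state(); print(s["qpos"],s["eef_pos"],s["tool_rot"],s["width"],s["wrist_force"],s["ft_torque"])
for n in ["wrist","scene"]:
    im=r.capture(n)[:,:,::-1]; cv2.imwrite(f"pics/{n}5.png",im)
    if n=="scene": crop(im,210,180,330,290,6,"pics/s5c.png")
```

```text
[-0.74815604  0.49921183  0.87462979  1.81792751 -0.45680236  1.02820538
  0.12637355] [0.57587334 0.02719822 0.18986226] [[ 0.17998096  0.98363641  0.00814068]
 [ 0.98359666 -0.18006248  0.01072886]
 [ 0.01201913  0.00607615 -0.99990931]] 0.016882683388702583 [-0.00779474  0.00995424 -2.0538041 ] [-0.06109095 -0.08078094 -0.05918009]
```

View pics/wrist5.png

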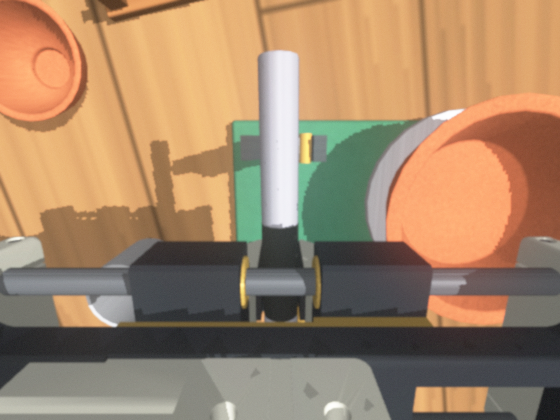

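View pics/s5c.png

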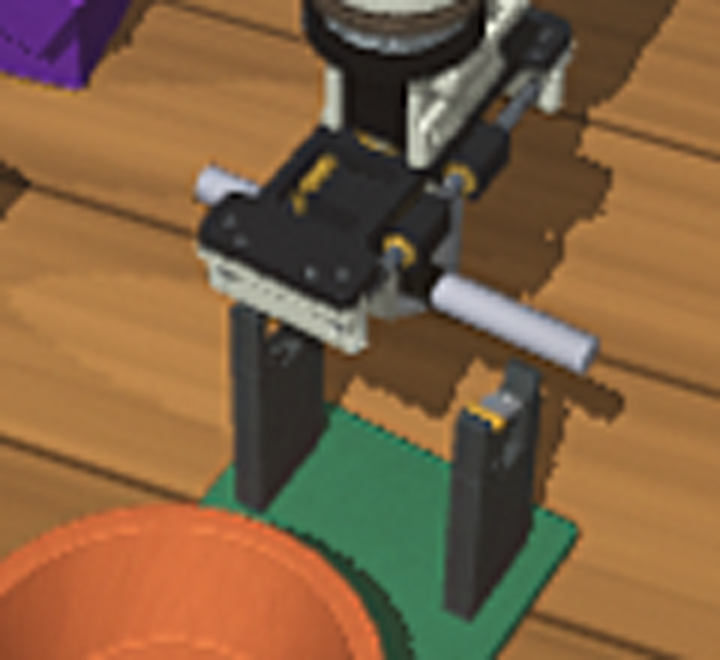

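Run:
```python
from h import *
P=cam("wrist"); im=cv2.imread("pics/wrist5.png"); s=r.read_state();R=s["tool_rot"]
h=cv2.cvtColor(im,cv2.COLOR_BGR2HSV)
m=np.zeros(h.shape[:2],bool);m[125:170,299:330]=1
m&=(h[...,0]>18)&(h[...,0]<32)&(h[...,1]>130)&(h[...,2]>110)
ys,xs=np.nonzero(m); print(xs.min(),xs.max(),ys.min(),ys.max())
p=onz("w",xs.mean(),ys.mean(),.158,P); 
f=np.array([.5748,.0276])
xm=np.array([.984,-.1795]);ym=np.array([.1795,.984])
print(p,(p[:2]-f)@xm,(p[:2]-f)@ym)
# bar axis line now: end columns
b=onz("w",279.5,56,.208,P); print("bar end",b,(b[:2]-f)@xm,(b[:2]-f)@ym, "tcp",(s["eef_pos"][:2]-f)@xm)
for u,v,z in [(240.5,149,.150),(313,147,.164)]:
    q=onz("w",u,v,z,P); print((q[:2]-f)@xm)
```

```text
301 310 137 160
[0.60203302 0.08401645 0.158     ] 0.016670543372917367 0.06040211001937387
bar end [0.59344898 0.12679977 0.208     ] 0.0005442373340755523 0.10096007047120605 tcp 0.001204287988520888
-0.024844700233456824
0.021099991058065315
```

Wrist view agrees (pin at x=16.7 mm, y=60.4 mm vs 17/60 expected). Pressing down.

>>> send_rows(
  series=[
    {"travel": [0, -1, 20], "yaw": 0, "gripper": 0},
    {"travel": [-1, -2, 40], "yaw": 0, "gripper": 0},
    {"travel": [-1, -2, 55], "yaw": 0, "gripper": 0},
    {"travel": [-1, -2, 65], "yaw": 0, "gripper": 0},
    {"travel": [-1, -2, 75], "yaw": 0, "gripper": 0},
    {"travel": [-1, -2, 82], "yaw": 0, "gripper": 0},
    {"travel": [-1, -2, 88], "yaw": 0, "gripper": 0},
    {"travel": [-1, -2, 89], "yaw": 0, "gripper": 0},
  ],
  force=60,
)

```text
clock: 10.05
eef_pos: [0.5743, 0.0279, 0.1018]
tool_rot: [[0.179, 0.984, 0.007], [0.984, -0.179, 0.012], [0.013, 0.005, -1.0]]
wrist_force: [-9.7, 1.7, 23.0]
width: 0.0163
```

Run:
```python
from h import *
s=r.read_state(); print(s["eef_pos"],s["tool_rot"],s["width"],s["wrist_force"],s["ft_torque"])
for n in ["wrist","scene"]:
    im=r.capture(n)[:,:,::-1]; cv2.imwrite(f"pics/{n}6.png",im)
    if n=="scene": crop(im,210,180,330,290,6,"pics/s6c.png")
```

```text
[0.5743385  0.02793757 0.10184882] [[ 0.17918805  0.9837906   0.00690676]
 [ 0.98372598 -0.17926181  0.01218162]
 [ 0.01322229  0.00461156 -0.99990195]] 0.01632795482261627 [-9.69193451  1.70415701 22.96460074] [0.21650973 2.12434036 0.04879832]
```

View pics/wrist6.png

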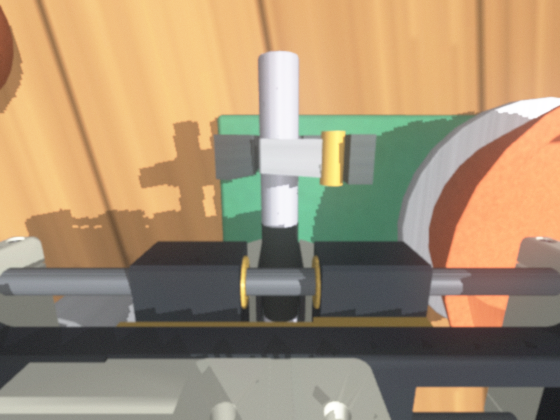

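View pics/s6c.png

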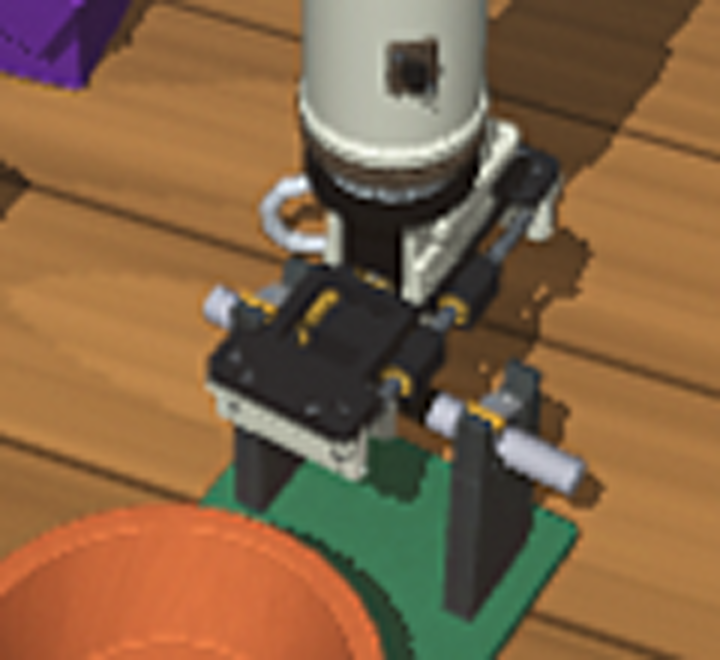

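Left jaw has closed over the bar in the wrist view (jaw at (290,157) over the bar). Pressing slightly further to be sure both ends are down.

>>> send_rows(
  series=[
    {"travel": [0, -1, 1], "yaw": 0, "gripper": 0},
    {"travel": [0, -1, 2], "yaw": 0, "gripper": 0},
    {"travel": [0, -1, 2], "yaw": 0, "gripper": 0},
  ],
)

```text
clock: 10.52
eef_pos: [0.5743, 0.028, 0.1019]
tool_rot: [[0.179, 0.984, 0.009], [0.984, -0.179, 0.014], [0.015, 0.006, -1.0]]
wrist_force: [-7.1, 1.7, 17.5]
width: 0.0167
```

>>> send_rows(
  series=[
    {"travel": [0, 0, 0], "yaw": 0, "gripper": 0.45},
    {"travel": [0, 0, 0], "yaw": 0, "gripper": 0.45},
    {"travel": [0, 0, 0], "yaw": 0, "gripper": 0.45},
    {"travel": [0, 0, 0], "yaw": 0, "gripper": 0.45},
    {"travel": [0, 0, -30], "yaw": 0, "gripper": 0.45},
    {"travel": [0, 0, -80], "yaw": 0, "gripper": 0.45},
    {"travel": [0, 0, -130], "yaw": 0, "gripper": 0.45},
    {"travel": [-30, 0, -150], "yaw": 0, "gripper": 0.45},
  ],
)

```text
clock: 11.52
eef_pos: [0.5694, -0.0018, 0.2539]
tool_rot: [[0.174, 0.985, 0.013], [0.985, -0.174, 0.015], [0.017, 0.01, -1.0]]
wrist_force: [-0.3, -0.1, -0.2]
width: 0.0412
```

Run:
```python
from h import *
s=r.read_state(); print(s["qpos"],s["eef_pos"],s["tool_rot"],s["width"],s["wrist_force"],s["ft_torque"])
for n in ["wrist","scene"]:
    im=r.capture(n)[:,:,::-1]; cv2.imwrite(f"pics/{n}7.png",im)
    if n=="scene": crop(im,210,180,330,290,6,"pics/s7c.png")
```

```text
[-0.75693925  0.4105054   0.93576889  1.77426495 -0.38098362  1.13259641
  0.12630128] [ 0.56944419 -0.00177952  0.25392708] [[ 0.17423868  0.98462024  0.01280103]
 [ 0.98456096 -0.17441989  0.01474505]
 [ 0.01675103  0.01003424 -0.99980934]] 0.041189273335769536 [-0.26056096 -0.08854244 -0.20969879] [-0.0112924  -0.10676807  0.00177658]
```

View pics/wrist7.png

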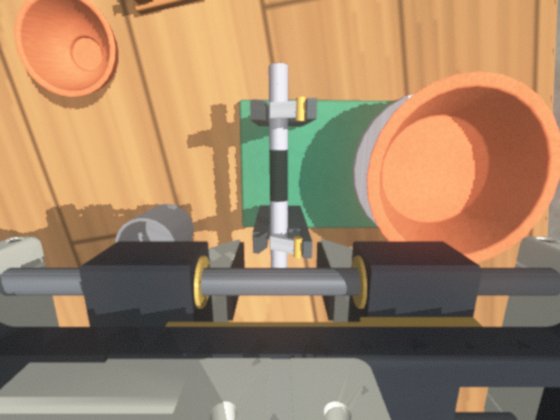

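View pics/s7c.png

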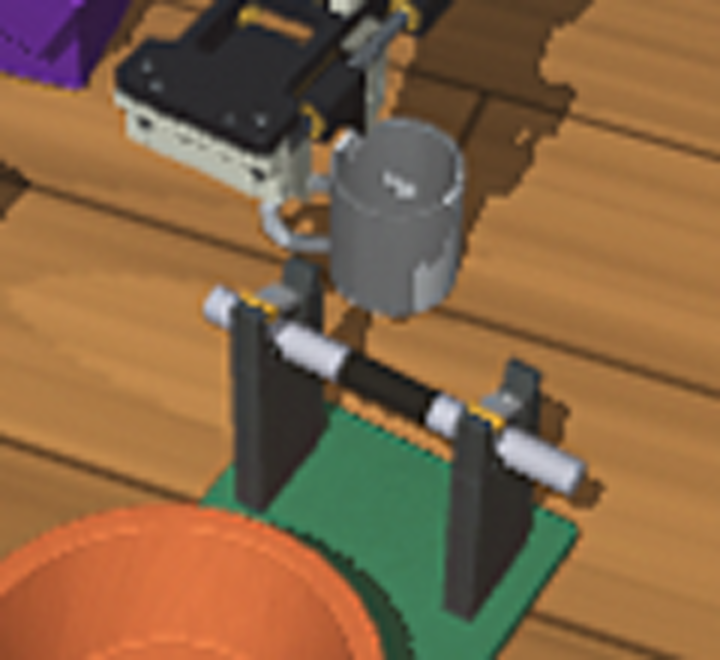

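Both jaws are closed over the bar and it's centred. Now going to the switch, which is on the first click (pointer about -21° in world).

>>> send_rows(
  series=[
    {"travel": [-37, 4, 0], "yaw": -0.17, "gripper": 0.37},
    {"travel": [-74, 8, 0], "yaw": -0.34, "gripper": 0.37},
    {"travel": [-111, 12, 0], "yaw": -0.51, "gripper": 0.37},
    {"travel": [-148, 16, 0], "yaw": -0.69, "gripper": 0.37},
    {"travel": [-185, 20, 0], "yaw": -0.86, "gripper": 0.37},
    {"travel": [-222, 24, 0], "yaw": -1.04, "gripper": 0.37},
    {"travel": [-260, 27, 0], "yaw": -1.21, "gripper": 0.37},
    {"travel": [-294, 30, 0], "yaw": -1.384, "gripper": 0.37},
  ],
  force=30,
)

```text
clock: 12.62
eef_pos: [0.5414, -0.3051, 0.248]
tool_rot: [[-0.933, 0.36, 0.01], [0.36, 0.933, 0.013], [-0.005, 0.016, -1.0]]
wrist_force: [1.6, 1.1, 0.2]
width: 0.034
```

Run:
```python
from h import *
s=r.read_state(); print(s["qpos"],s["eef_pos"],s["tool_rot"],s["width"])
for n in ["wrist","scene"]:
    im=r.capture(n)[:,:,::-1]; cv2.imwrite(f"pics/{n}8.png",im)
    if n=="scene": crop(im,120,130,240,250,5,"pics/s8c.png")
```

```text
[ 0.00354365  0.45539629  0.64805473  1.63547347 -0.31326216  1.15167486
  1.93374484] [ 0.54142283 -0.30505103  0.24804565] [[-0.9328313   0.36016783  0.01024184]
 [ 0.36028121  0.93275109  0.01314717]
 [-0.0048179   0.01595403 -0.99986112]] 0.03396366061316357
```

View pics/wrist8.png

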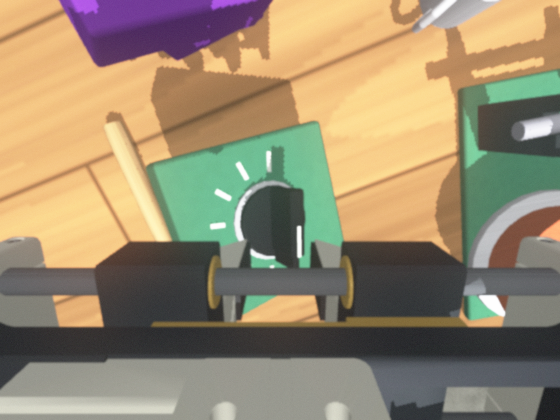

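View pics/s8c.png

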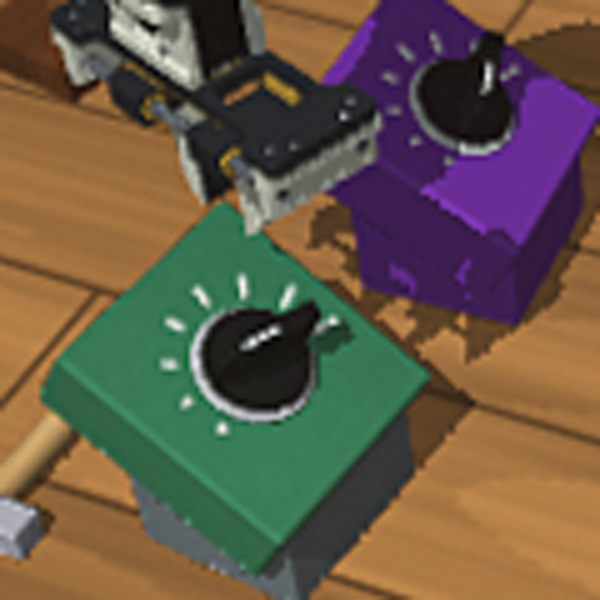

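Run:
```python
from h import *
P=cam("wrist"); im=cv2.imread("pics/wrist8.png"); crop(im,200,140,360,280,5,"pics/w8c.png")
s=r.read_state()
ph=np.radians(82.4); n=np.array([.5*np.cos(ph),.5*np.sin(ph),np.sqrt(.75)]); x=np.array([-np.sqrt(.75)*np.cos(ph),-np.sqrt(.75)*np.sin(ph),.5]); y=np.cross(n,x)
o=np.array([.5456,-.3160,.1295])
# predicted pixels
for a in (75,105,45):
  p=np.cos(np.radians(a))*x+np.sin(np.radians(a))*y; q=np.cross(n,p)
  print(a,[np.round(proj("w",o+.05*n+t*p,P),1) for t in (0,.026,-.032)],np.round(proj("w",o+.05*n+.007*q,P),1),np.round(proj("w",o+.05*n-.007*q,P),1),"heading",np.degrees(np.arctan2(p[1],p[0])))
for k in range(8):
  a=np.radians(105-30*k); print(k,np.round(proj("w",o+.0527*(np.cos(a)*x+np.sin(a)*y),P),1))
```

```text
75 [array([303.5, 222.1]), array([303.7, 252.8]), array([303.3, 183.1])] [310.5 221.3] [296.4 222.9] heading -20.66431342950829
105 [array([303.5, 222.1]), array([316.3, 246.6]), array([286.4, 189.3])] [309.5 217.2] [297.4 227. ] heading 5.464313429508291
45 [array([303.5, 222.1]), array([290.4, 251. ]), array([319.2, 187.6])] [309.6 225.5] [297.3 218.6] heading -48.49339464913091
0 [297.6 256.6]
1 [275.4 267.5]
2 [250.9 265.1]
3 [230.8 248.1]
4 [222.  220.1]
5 [228.5 189.9]
6 [247.9 167.6]
7 [273.4 159.9]
```

View pics/w8c.png

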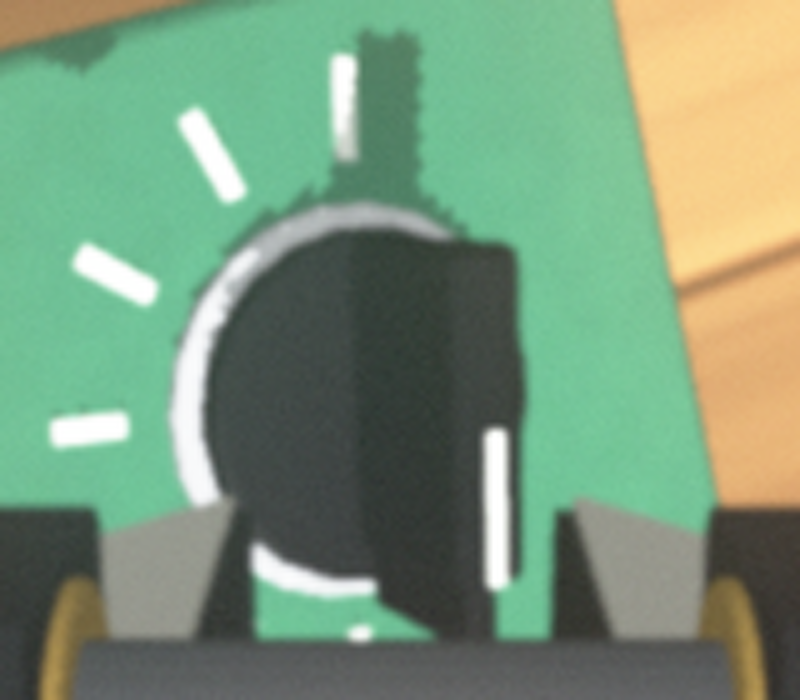

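Marks are shifted (-5,+4) px from prediction, because the arm was still settling. Moving over the grip, settling and rechecking.

>>> send_rows(
  series=[
    {"travel": [-3, 8, 10], "yaw": 0, "gripper": 0.37},
    {"travel": [-3, 8, 20], "yaw": 0, "gripper": 0.37},
    {"travel": [-3, 8, 20], "yaw": 0, "gripper": 0.37},
    {"travel": [-3, 8, 20], "yaw": 0, "gripper": 0.37},
  ],
)

```text
clock: 13.22
eef_pos: [0.5458, -0.3018, 0.2285]
tool_rot: [[-0.93, 0.367, 0.01], [0.367, 0.93, 0.01], [-0.005, 0.013, -1.0]]
wrist_force: [0.5, -0.2, -0.0]
width: 0.0339
```

```bash
cat > chk.py <<'E'
from h import *
import sys
P=cam("wrist"); s=r.read_state(); im=r.capture("wrist")[:,:,::-1]; cv2.imwrite(f"pics/{sys.argv[1]}.png",im)
crop(im,180,140,380,280,4,f"pics/{sys.argv[1]}c.png")
print(s["qpos"],s["eef_pos"],s["tool_rot"],s["width"],s["wrist_force"],s["ft_torque"])
ph=np.radians(82.4); n=np.array([.5*np.cos(ph),.5*np.sin(ph),np.sqrt(.75)]); x=np.array([-np.sqrt(.75)*np.cos(ph),-np.sqrt(.75)*np.sin(ph),.5]); y=np.cross(n,x)
o=np.array([.5456,-.3160,.1295])
h=cv2.cvtColor(np.ascontiguousarray(im),cv2.COLOR_BGR2HSV)
pr=[]
for k in range(8):
  a=np.radians(105-30*k); pr.append(proj("w",o+.0527*(np.cos(a)*x+np.sin(a)*y),P))
m=((h[...,1]<60)&(h[...,2]>190)).astype(np.uint8)
N,l,st,c=cv2.connectedComponentsWithStats(m)
for k,q in enumerate(pr):
  d=[(np.hypot(*(c[i]-q)),i) for i in range(1,N) if 5<st[i,4]<150]
  e,i=min(d); print(k,np.round(q,1),np.round(c[i],1),st[i,4], onz("w",*c[i],(o+.0527*(np.cos(np.radians(105-30*k))*x))[2],P)-(o+.0527*(np.cos(np.radians(105-30*k))*x+np.sin(np.radians(105-30*k))*y)))
E
python3 chk.py w9
```

```text
[ 6.18287870e-04  4.77812037e-01  6.41410891e-01  1.65155721e+00
 -3.26779002e-01  1.11593260e+00  1.92803559e+00] [ 0.54580252 -0.3018116   0.22849027] [[-0.93011706  0.36713474  0.00971253]
 [ 0.36722455  0.93007754  0.01009414]
 [-0.0053275   0.01295541 -0.99990188]] 0.03387350972545803 [ 0.45249496 -0.1730872  -0.01355721] [ 0.05830551 -0.15103425  0.00346403]
0 [289.6 262.1] [259.1 262.6] 73 [-1.04403945e-02 -2.75518387e-02 -2.77555756e-17]
1 [265.4 274.1] [259.1 262.6] 73 [-0.01284202 -0.00101696  0.        ]
2 [238.5 271.8] [259.1 262.6] 73 [-1.40194264e-03  2.01589706e-02  2.77555756e-17]
3 [216.1 253.7] [207.5 229.6] 112 [-0.02193222  0.00238385  0.        ]
4 [206.2 223.5] [207.5 229.6] 112 [ 0.00510767 -0.00122405  0.        ]
5 [213.2 190.8] [212.7 196.3] 129 [ 0.00401188 -0.00230534  0.        ]
6 [234.7 166.7] [233.8 170.4] 135 [ 2.52106760e-03 -1.95049416e-03 -2.77555756e-17]
7 [262.8 158.4] [262.2 158.6] 105 [-4.52230364e-06 -5.14838450e-04 -2.77555756e-17]
```

View pics/w9c.png

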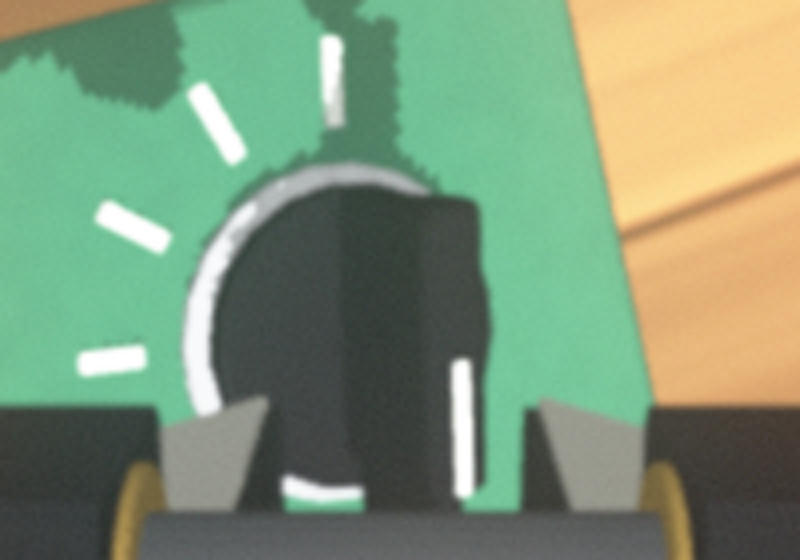

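Mark centroids grow outward with click number, which biased my circle centre. Refitting with the known angles.

Run:
```python
from h import *
from scipy.optimize import least_squares
P=np.array([[ 0.5964,-0.3121,0.1238],[0.595,-0.3341,0.1355],[0.5813,-0.3528,0.147],[0.5574,-0.3611,0.1553],[0.5308,-0.3589,0.1565],[0.5074,-0.3453,0.1482],[0.4954,-0.323,0.1367],[0.4944,-0.2973,0.1232]])
def fr(ph):
    n=np.array([.5*np.cos(ph),.5*np.sin(ph),np.sqrt(.75)]); x=np.array([-np.sqrt(.75)*np.cos(ph),-np.sqrt(.75)*np.sin(ph),.5]); return n,x,np.cross(n,x)
def model(q):
    n,x,y=fr(q[3]); k=np.arange(8); a=np.radians(105-30*k); rr=q[4]+q[5]*k
    return q[:3]+(rr*np.cos(a))[:,None]*x+(rr*np.sin(a))[:,None]*y
s=least_squares(lambda q:((model(q)-P)*1000).ravel(),[.5456,-.316,.1295,1.44,.05,.001],x_scale=[.01,.01,.01,.1,.01,.001])
print(s.x,np.degrees(s.x[3]),s.cost); print(s.fun.reshape(8,3).round(1))
# check with wrist
Pw=cam("wrist"); M=model(s.x)
for k in range(4,8): print(k,np.round(proj("w",M[k],Pw),1))
n,x,y=fr(s.x[3]); o=s.x[:3]; 
for so in (.04,.05): print(so,o+so*n)
for a in (75,45,15,-15,-45,-75):
    a=np.radians(a);p=np.cos(a)*x+np.sin(a)*y; print(np.degrees(np.arctan2(p[1],p[0])))
p=np.cos(np.radians(75))*x+np.sin(np.radians(75))*y
for t in (0.001,.02): print(proj("w",o+.05*n+t*p,Pw))
```

```text
[ 0.54970181 -0.31704543  0.12980647  1.44685658  0.04721636  0.00149493] 82.89877531588617 4.69372987298542
[[-0.1 -0.1 -0.1]
 [ 0.   0.4  0.6]
 [-0.2  0.9  0.6]
 [ 0.2 -0.5 -0.5]
 [-0.3 -0.6 -1. ]
 [-0.2 -0.2  0.9]
 [-1.1  0.2  0.4]
 [ 1.6 -0.  -0.9]]
4 [206.9 228.7]
5 [212.1 194.9]
6 [233.3 168.1]
7 [263.  157.2]
0.04 [ 0.55217426 -0.29719884  0.16444749]
0.05 [ 0.55279238 -0.2922372   0.17310774]
-20.165538113622123
-47.99461933324475
-79.90910095009288
-114.29334841813483
-146.20783003498292
-174.03691125460554
(np.float64(294.82815497349253), np.float64(232.01928577375836))
(np.float64(295.2655943478302), np.float64(256.2964630797398))
```

>>> send_rows(
  series=[
    {"travel": [-4, 5, 20], "yaw": 0, "gripper": 0.37},
    {"travel": [-4, 5, 45], "yaw": 0, "gripper": 0.37},
    {"travel": [-4, 5, 68], "yaw": 0, "gripper": 0.37},
    {"travel": [-4, 5, 68], "yaw": 0, "gripper": 0.37},
    {"travel": [-4, 5, 68], "yaw": 0, "gripper": 0.1},
    {"travel": [-4, 5, 68], "yaw": 0, "gripper": 0.0},
    {"travel": [-4, 5, 68], "yaw": 0, "gripper": 0.0},
  ],
  force=25,
)

```text
clock: 14.15
eef_pos: [0.5534, -0.2971, 0.1616]
tool_rot: [[-0.93, 0.366, 0.012], [0.366, 0.93, 0.011], [-0.007, 0.015, -1.0]]
wrist_force: [1.5, 4.1, -0.6]
width: 0.0189
```

Run:
```python
from h import *
s=r.read_state(); print(s["qpos"],s["eef_pos"],s["tool_rot"],s["width"],s["wrist_force"],s["ft_torque"])
im=r.capture("scene")[:,:,::-1]; crop(im,120,130,240,250,5,"pics/s10c.png")
```

```text
[ 0.02138793  0.55496548  0.60270615  1.70083324 -0.38231596  0.99819194
  1.95933481] [ 0.55336036 -0.29714067  0.16163055] [[-0.93045073  0.36621298  0.01222647]
 [ 0.36634206  0.93041728  0.01082504]
 [-0.00741145  0.01455123 -0.99986666]] 0.018924113917557345 [ 1.5195726   4.12985163 -0.58684404] [ 0.77178638 -0.48254948  0.05159511]
```

View pics/s10c.png

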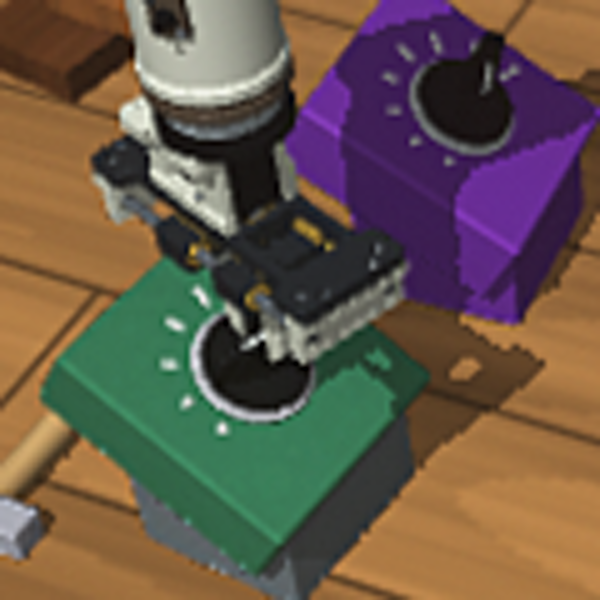

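Gripped (18.9 mm). Turning clockwise in stages.

>>> send_rows(
  series=[
    {"travel": [0, 0, 0], "yaw": 0.15, "gripper": 0},
    {"travel": [0, 0, 0], "yaw": 0.3, "gripper": 0},
    {"travel": [0, 0, 0], "yaw": 0.45, "gripper": 0},
    {"travel": [0, 0, 0], "yaw": 0.6, "gripper": 0},
  ],
  force=40,
)

```text
clock: 14.7
eef_pos: [0.5529, -0.2957, 0.1631]
tool_rot: [[-0.558, 0.829, 0.012], [0.83, 0.558, 0.014], [0.005, 0.017, -1.0]]
wrist_force: [-6.0, 9.8, 13.6]
width: 0.0158
```

Run:
```python
from h import *
s=r.read_state(); print(s["qpos"],s["eef_pos"],s["tool_rot"],s["width"],s["wrist_force"],s["ft_torque"])
im=r.capture("scene")[:,:,::-1]; crop(im,120,130,240,250,5,"pics/s11c.png")
```

```text
[-0.07305681  0.59329225  0.74521391  1.70365738 -0.4797173   1.02986421
  1.43338886] [ 0.55292877 -0.29570557  0.16311969] [[-0.55848263  0.82943622  0.0115199 ]
 [ 0.82950083  0.55833381  0.01384683]
 [ 0.00505311  0.01728898 -0.99983777]] 0.01582928407231037 [-6.01357364  9.78615457 13.55739841] [1.73752956 1.13895972 0.5800822 ]
```

View pics/s11c.png

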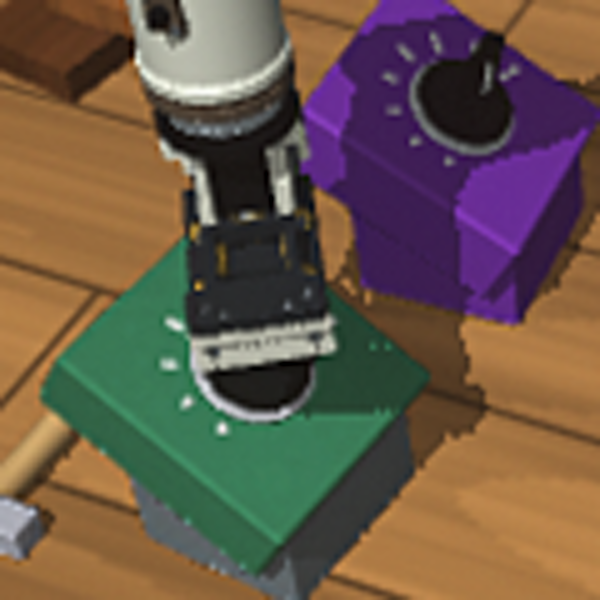

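>>> send_rows(
  series=[
    {"travel": [0, 0, 0], "yaw": 0.15, "gripper": 0},
    {"travel": [0, 0, 0], "yaw": 0.3, "gripper": 0},
    {"travel": [0, 0, 0], "yaw": 0.45, "gripper": 0},
    {"travel": [0, 0, 0], "yaw": 0.6, "gripper": 0},
    {"travel": [0, 0, 0], "yaw": 0.75, "gripper": 0},
  ],
)

```text
clock: 15.38
eef_pos: [0.5534, -0.2935, 0.1637]
tool_rot: [[0.164, 0.986, 0.011], [0.986, -0.165, 0.017], [0.019, 0.008, -1.0]]
wrist_force: [1.2, 5.7, 3.6]
width: 0.0131
```

Run:
```python
from h import *
s=r.read_state(); print(s["qpos"],s["eef_pos"],s["tool_rot"],s["width"],s["wrist_force"],s["ft_torque"])
im=r.capture("scene")[:,:,::-1]; crop(im,120,130,240,250,5,"pics/s12c.png")
```

```text
[-0.18085966  0.66247664  0.92181728  1.70650147 -0.61220705  1.08282922
  0.77709713] [ 0.55341032 -0.29350807  0.16371153] [[ 0.16438195  0.98633292  0.01122278]
 [ 0.98622285 -0.16455597  0.01690619]
 [ 0.0185219   0.00828909 -0.99979409]] 0.013099573369364891 [1.19282458 5.68842382 3.58501765] [ 0.80347788 -0.56368338  0.03639022]
```

View pics/s12c.png

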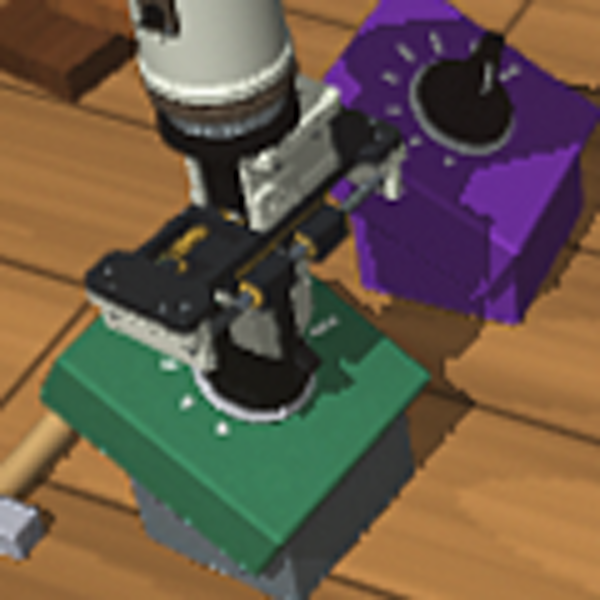

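>>> send_rows(
  series=[
    {"travel": [-2, 0, 1], "yaw": 0.15, "gripper": 0},
    {"travel": [-4, 0, 3], "yaw": 0.3, "gripper": 0},
    {"travel": [-4, 0, 3], "yaw": 0.45, "gripper": 0},
    {"travel": [-4, 0, 3], "yaw": 0.6, "gripper": 0},
    {"travel": [-4, 0, 3], "yaw": 0.75, "gripper": 0},
  ],
)

```text
clock: 16.05
eef_pos: [0.555, -0.2949, 0.1627]
tool_rot: [[0.798, 0.603, 0.015], [0.603, -0.798, 0.021], [0.024, -0.008, -1.0]]
wrist_force: [-1.4, 9.5, 10.8]
width: 0.0155
```

Run:
```python
from h import *
s=r.read_state(); print(s["qpos"],s["eef_pos"],s["tool_rot"],s["width"],s["wrist_force"],s["ft_torque"])
im=r.capture("scene")[:,:,::-1]; crop(im,120,130,240,250,5,"pics/s13c.png")
```

```text
[-0.25891115  0.75660177  1.08647156  1.70532442 -0.75622721  1.1544495
  0.12807313] [ 0.55498856 -0.29487334  0.16271036] [[ 0.79750102  0.60313919  0.01467072]
 [ 0.60282661 -0.79759721  0.02094673]
 [ 0.02433512 -0.00786113 -0.99967295]] 0.015502743565824997 [-1.3682755   9.51513862 10.83872716] [ 1.6380414  -0.22189529  0.42033969]
```

View pics/s13c.png

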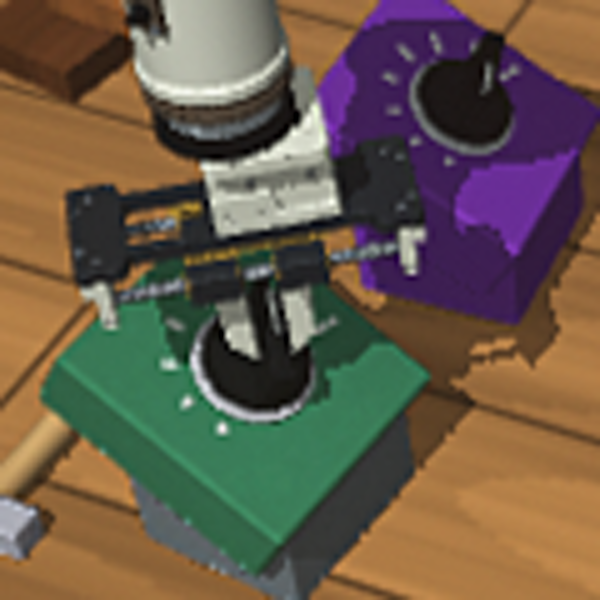

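>>> send_rows(
  series=[
    {"travel": [-2, 0, 1], "yaw": 0.15, "gripper": 0},
    {"travel": [-4, 0, 2], "yaw": 0.3, "gripper": 0},
    {"travel": [-4, 0, 2], "yaw": 0.45, "gripper": 0},
    {"travel": [-4, 0, 2], "yaw": 0.54, "gripper": 0},
    {"travel": [-4, 0, 2], "yaw": 0.54, "gripper": 0},
  ],
)

```text
clock: 16.73
eef_pos: [0.556, -0.2959, 0.1637]
tool_rot: [[0.994, 0.104, 0.021], [0.104, -0.994, 0.022], [0.023, -0.019, -1.0]]
wrist_force: [3.8, 7.2, 13.0]
width: 0.0168
```

Run:
```python
from h import *
s=r.read_state(); print(s["qpos"],s["eef_pos"],s["tool_rot"],s["width"],s["wrist_force"],s["ft_torque"])
im=r.capture("scene")[:,:,::-1]; crop(im,120,130,240,250,5,"pics/s14c.png")
```

```text
[-0.30207526  0.82876455  1.19661241  1.70739789 -0.85647236  1.21392646
 -0.34239976] [ 0.55597891 -0.29592145  0.16373281] [[ 0.99433945  0.10408526  0.02133796]
 [ 0.10362248 -0.99437872  0.02175658]
 [ 0.02348255 -0.01942233 -0.99953556]] 0.016844301128647016 [ 3.84114166  7.20937676 13.04127156] [ 1.31945397 -1.12842729  0.22373835]
```

View pics/s14c.png

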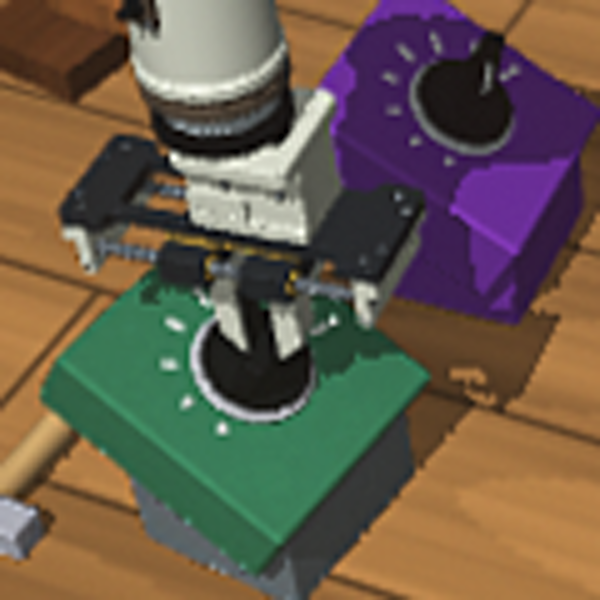

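>>> send_rows(
  series=[
    {"travel": [0, 0, 0], "yaw": 0, "gripper": 0.38},
    {"travel": [0, 0, 0], "yaw": 0, "gripper": 0.38},
    {"travel": [0, 0, 0], "yaw": 0, "gripper": 0.38},
    {"travel": [0, 0, -30], "yaw": 0, "gripper": 0.38},
    {"travel": [0, 0, -80], "yaw": 0, "gripper": 0.38},
    {"travel": [-40, 0, -110], "yaw": 0, "gripper": 0.38},
    {"travel": [-100, 0, -110], "yaw": 0, "gripper": 0.38},
    {"travel": [-100, 0, -110], "yaw": 0, "gripper": 0.38},
  ],
)

```text
clock: 17.77
eef_pos: [0.4486, -0.3102, 0.2713]
tool_rot: [[0.995, 0.096, 0.021], [0.096, -0.995, 0.024], [0.023, -0.022, -0.999]]
wrist_force: [0.1, 0.4, 0.5]
width: 0.0346
```

Run:
```python
from h import *
for n in ["wrist","scene","top"]:
    im=r.capture(n)[:,:,::-1]; cv2.imwrite(f"pics/{n}15.png",im)
    if n=="scene": crop(im,120,150,330,300,3.8,"pics/s15c.png")
    if n=="top": crop(im,230,130,440,230,3.8,"pics/t15c.png")
s=r.read_state(); print(s["clock"],s["qpos"],s["eef_pos"],s["wrist_force"])
```

```text
17.925 [-0.41112052  0.61558062  1.4031793   1.79941959 -0.66459449  1.29983456
 -0.29972997] [ 0.45479472 -0.30851639  0.27119561] [ 1.23072086  0.34396824 -0.14027401]
```

View pics/wrist15.png

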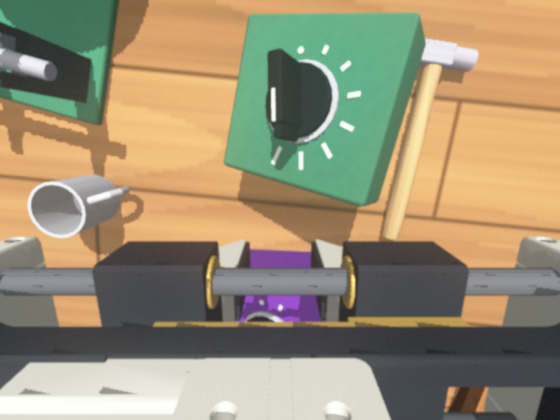

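View pics/s15c.png

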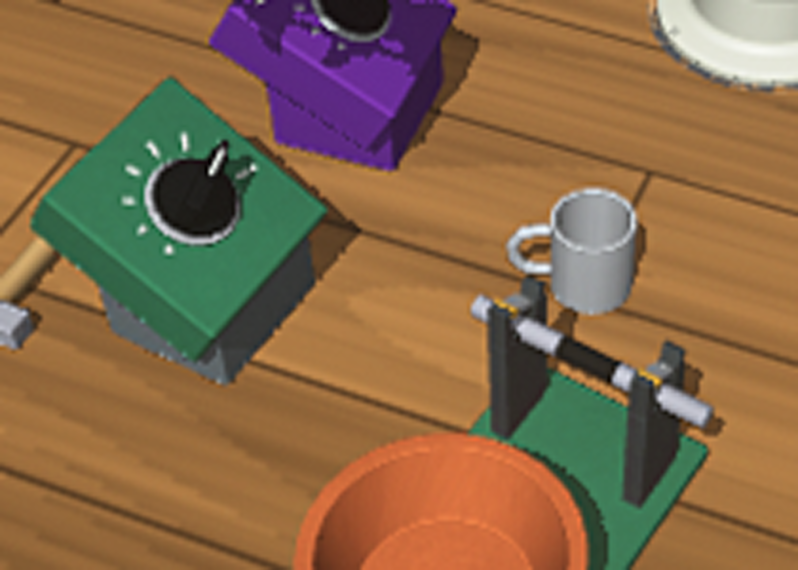

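View pics/t15c.png

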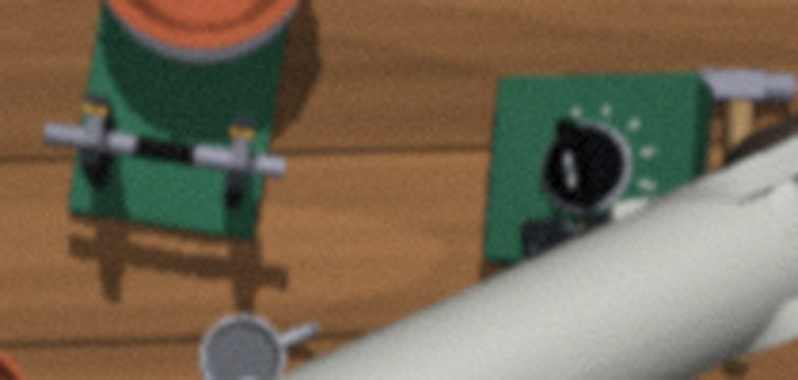

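Run:
```python
from h import *
im=cv2.imread("pics/scene15.png"); crop(im,150,175,200,225,12,"pics/s16.png")
P=cam("wrist");s=r.read_state();w=r.capture("wrist")[:,:,::-1];cv2.imwrite("pics/w16.png",w);crop(w,220,10,380,200,3,"pics/w16c.png")
ph=np.radians(82.9); n=np.array([.5*np.cos(ph),.5*np.sin(ph),np.sqrt(.75)]); x=np.array([-np.sqrt(.75)*np.cos(ph),-np.sqrt(.75)*np.sin(ph),.5]); y=np.cross(n,x); o=np.array([.5497,-.317,.1298])
for k in (4,5,6,7):
    a=np.radians(105-30*k); p=np.cos(a)*x+np.sin(a)*y
    print(k,"scene",[np.round((np.array(proj("scene",o+.05*n+t*p))-[150,175]+.5)*12,0) for t in (.002,.025)],"wrist",[np.round((np.array(proj("w",o+.05*n+t*p,P))-[220,10]+.5)*3,0) for t in (.002,.025)])
print(s["eef_pos"],s["clock"],np.abs(s["qd"]).max())
```

```text
4 scene [array([304., 247.]), array([248., 172.])] wrist [array([173., 266.]), array([238., 302.])]
5 scene [array([308., 246.]), array([296., 162.])] wrist [array([170., 270.]), array([207., 341.])]
6 scene [array([312., 247.]), array([348., 176.])] wrist [array([167., 271.]), array([167., 357.])]
7 scene [array([315., 250.]), array([388., 210.])] wrist [array([164., 271.]), array([129., 349.])]
[ 0.45479472 -0.30851639  0.27119561] 17.925 0.02207533914195598
```

View pics/s16.png

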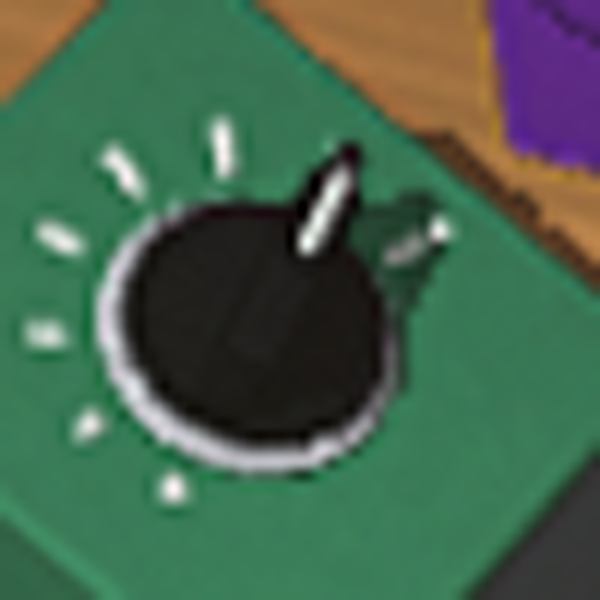

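View pics/w16c.png

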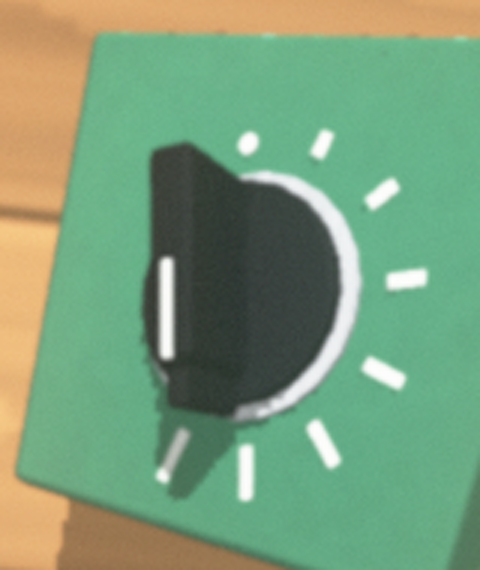

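The pointer line matches the sixth-click prediction in both views: scene crop (310,247)→(345,172), and wrist crop vertical at column 167. Both jaws are closed over the bar, so I'm handing in.

Run:
```python
from bench import r
print(r.close_job())
```

```text
the job is handed in; nothing more can be done
None
```

The shaping bar is in the tool rest with both jaws closed over it, and the speed switch is at its sixth click. I handed the job in at about 18 s, well inside the 72 s limit. The hand-in reported no verdict.

- **Bar:** I lifted it by the rubber sleeve and pressed it down until it stopped moving, with about 20 N on the wrist. Pictures after release show it lying in both forks, roughly centred sideways, with both jaws over it. I judged it fully home from the pictures and the stop, and did not measure the final position in millimetres.
- **Switch:** It started at the first click. I pinched the grip, turned it clockwise and let go. In both the scene and wrist views, the pointer line matches where the sixth click should be.
- **Bystanders:** I never touched the hammer, bowl or mug. The hammer and mug look unmoved in the last pictures. The bowl was mostly out of view there, and I did not measure any of the three.

Two things went wrong on the way:
- **Joint limits:** My first turn of the bar went the wrong way round. Joint 7 read -2.572 against its listed -2.57, and joint 3 read 1.565 against 1.56. I turned back the other way at once. If the listed limits are exact rather than rounded, this could count against the run.
- **Dial position:** My first fit of the dial centre was about 4 mm off. I corrected it before gripping the switch.

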